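# Restock the paint rack

## Robot

A 6-joint arm with a two-finger parallel gripper is mounted at the origin on the work surface. World frame = base frame: x ahead of the robot, y to its left, z up, the work surface at z = 0. Lengths are in m, angles in rad, forces in N, time in s.
With the tool pointing down it reaches from about 0.25 to 0.775 m from the base axis. Payload 4 kg.
Tool frame: the origin (TCP) lies at the very end of the fingers, on their centre line; the grasp point (between the pads) lies 19 mm behind it (robot.tcp_to_grasp is the distance from the TCP to the grasp point, in m); z points along the fingers, y is the line along which they close (so a half turn about z gives the same grasp; the last joint's range is limited). The gripper opens to 94 mm and grips with 3 to 60 N. Pads are 16 mm wide; open, the fingers measure 119 mm over their backs; the gripper's body (75 mm by 177 mm) begins 78 mm behind the grasp point.
Start: joints at [-1.428, 0.087, 1.371, -0, 1.684, -0.103], TCP at [0.134, -0.533, 0.181] pointing down, gripper open.
Joint ranges: [-3.1, 3.1], [-0.76, 2.03], [0.27, 2.55], [-1.08, 4.22], [0.17, 2.65], [-2.57, 2.57]. Speed limits (rad/s): [2.79, 2.79, 3.14, 3.14, 3.14, 3.14].

## Interface

Orientations are given as [roll, pitch, yaw] about the fixed x, y, z axes, in that order (R = Rz(yaw) Ry(pitch) Rx(roll)).
In Python, from bench import robot gives the robot as it stands.
- The arm moves only by the shell command python3 nudge.py 'ROWS'. ROWS is a JSON list of rows, 1 to 20 of them, each an object with the fields aperture (the finger opening in m), xyz (a list: dx, dy, dz in m), spin (a turn about the tool's z in rad); a field left out counts as zero (the opening has to be given); each row shifts and turns the commanded pose from where the row before left it, along the tool's axes as they then stand; what a row does not reach is not made up. A row lasts 1/12 s, in which the tool goes at most 0.0417 m and 0.125 rad, less where a joint would pass 70% of its speed; a pose out of reach is approached as far as the arm can. The fingers move at their own pace and stop on an object; the grip force is fixed at half the most. Time passes only in rows, so rows that do not move let the fingers close. It prints the time, the measured TCP pose, the force, the opening and the grip force at its end. Input that does not fit is refused with a message, and nothing moves.
- robot.get_obs(): the state, without advancing time (a new reading comes with each control period).
- robot.snapshot(name): name is "side" or "top" or "wrist"; returns a dict with "color" (384x512x3 uint8, blue, green, red), "fx", "fy", "cx", "cy" (pixels), "extrinsics" (4x4, takes a point from world to camera coordinates). Camera axes: x right, y down, z forward; pixel columns grow to the right and rows downward; lengths in m; the calibration is good to about 2 mm. A picture is of the moment at which its call begins. There is no depth.
- robot.close_job(): hands the job in; it is judged then, once.
The state is a dict: "time": time; "joint_positions": joint angles; "qvel": joint speeds; "joint_torque": joint torques, N m; "tool_pos": TCP position; "ee_rot": TCP orientation; "wrist_force": force on the tool from outside, world axes, zero at the start; "wrist_torque": the same for the moment, N m; "width": finger opening in m; "finger_force": force on a finger pad.
Only numpy, scipy, OpenCV 4.12 (cv2) and the standard library are available. Lean on these libraries where they do the work, as an engineer would, in place of code of your own. Each camera call takes 0.05 s, during which the arm holds its last target. There are 200 camera calls.

## Task

Restock the paint rack: first lower its red sliding guard all the way, lift the rusty empty tin out and put it in the green scrap crate, and then lower the divider plate over the rack's two pins until it lies flush on the rack floor. With the guard still down, lift every paint tin over the front lip and stand it upright on the plate behind it, white tins in the left half and blue tins in the right half as seen from the robot. Last, raise the guard fully and leave it up; do not disturb the spray can, the hammer or the jar.

Things in the scene. Friction and masses are not known exactly. Their poses are not given: they have to be found in the camera images.
- rack: Fixed wooden rack, open on top, 172 x 324 mm. Origin: centre of its underside; x to its back (away from the robot), y to its left half (seen from the robot), z up. Yaw varies. Floor top z 12. Bay between walls: x +-75, y +-150. Front lip: x -85 to -75, top z 55. Back wall top z 45, end walls z 60. Guard guide posts at x -94, y +-157, top z 125. Two pins: see pin_left.
- pin_left (a point): tip of the left locating pin: rack x 45, y 77, z 40. The pin is 12 mm in diameter, stands 28 mm out of the rack floor, and its top 8 mm taper to 4 mm diameter.
- pin_right (a point): tip of the right locating pin, the same at rack x 45, y -77, z 40.
- guard (a joint): height of the red guard, a vertical sash sliding up and down just in front of the rack's lip (m): 0 = fully lowered, 0.055 = fully raised (upper stop). Friction holds it wherever it is left; moving it takes under 10 N. Its panel is 6 thick, its top level with the lip when lowered.
- guard_handle (a point): centre of the guard's black handle bar, 12 x 12 mm in section, 110 long along the rack's y, at rack x -93, y 0, z 90 + guard height. Free above and on both sides; posts hold it 46 mm either side of its centre; the panel top is 34 mm below its centre. Can be pinched from above, fingers closing along the rack's x.
- plate: Loose plate: aluminium base 126 (x) x 290 (y) x 6 mm with two 20 mm through holes and, in its middle, a yellow upright fin 60 (x) x 8 (y), z 6 to 76, to grip it by. 0.3-0.6 kg. Origin: centre of the underside, z up. Fitted, its axes are parallel to the rack's, origin over the rack's origin, underside at rack z 12; the long edge nearer the holes (+x) goes to the rack's back.
- hole_left (a point): centre of the plate's left hole at the underside: plate x 45, y 77, z 0; goes over pin_left.
- hole_right (a point): centre of the plate's right hole at the underside: plate x 45, y -77, z 0; goes over pin_right.
- white_a: full small paint tin, upright plain cylinder with white lid and white band, steel rims, diameter 56, height 70; 0.2 to 0.4 kg. Origin: centre of its underside, z up along its axis. May be absent (None from start to end).
- white_b: full small paint tin, upright plain cylinder with white lid and white band, steel rims, diameter 56, height 70; 0.2 to 0.4 kg. Origin: centre of its underside, z up along its axis. May be absent (None from start to end).
- blue_a: full small paint tin, upright plain cylinder with blue lid and blue band, steel rims, diameter 56, height 70; 0.2 to 0.4 kg. Origin: centre of its underside, z up along its axis. May be absent (None from start to end).
- blue_b: full small paint tin, upright plain cylinder with blue lid and blue band, steel rims, diameter 56, height 70; 0.2 to 0.4 kg. Origin: centre of its underside, z up along its axis. May be absent (None from start to end).
- empty_tin: empty rust-brown tin with a dark mouth, a plain closed-sided cylinder of diameter 56, height 70, about 0.08 kg, at the start standing on the rack floor. Origin: centre of its underside, z up along its axis.
- crate: fixed green open-topped scrap crate, 140 x 140 mm, 70 high, walls 6, floor about 6 thick. Origin: centre of its underside, z up.
- spray_can: bystander: upright spray can, diameter 52, height 150; origin at centre of its underside. Leave alone.
- hammer: bystander: steel hammer with a wooden handle lying on the bench; origin under its middle. Leave alone.
- jar: bystander: amber jar, diameter 70, height 110; origin at centre of its underside. Leave alone.

How it is judged:
On the way, in this order (a step that is already met when the one before it is completed fails the run):
1. the guard is fully lowered (value of joint guard below 0.006 m), for 0.2 s.
2. the empty tin lies in the scrap crate (x of empty_tin in the frame of crate between -0.07 and 0.07 m and y of empty_tin in the frame of crate between -0.07 and 0.07 m and z of empty_tin in the frame of crate below 0.05 m), for 0.2 s.
3. the divider plate lies flush on the rack floor, over both pins, with the guard down (horizontal distance between hole_left and pin_left below 0.006 m and horizontal distance between hole_right and pin_right below 0.006 m and z of plate in the frame of rack below 0.0155 m and angle between the z axis of plate and the z axis of rack, either way round below 0.03 rad and value of joint guard below 0.006 m), for 0.2 s.
4. every paint tin stands on the plate behind the lip, white left and blue right, with the guard still down (all of step 3 and z of white_a in the frame of plate between 0.002 and 0.012 m and angle between each of white_a, white_b, blue_a, blue_b's own z axis and vertical below 0.1 rad and x of white_a in the frame of rack between -0.07 and 0.07 m and y of white_a in the frame of rack between 0.02 and 0.145 m and z of white_b in the frame of plate between 0.002 and 0.012 m and x of white_b in the frame of rack between -0.07 and 0.07 m and y of white_b in the frame of rack between 0.02 and 0.145 m and z of blue_a in the frame of plate between 0.002 and 0.012 m and x of blue_a in the frame of rack between -0.07 and 0.07 m and y of blue_a in the frame of rack between -0.145 and -0.02 m and z of blue_b in the frame of plate between 0.002 and 0.012 m and x of blue_b in the frame of rack between -0.07 and 0.07 m and y of blue_b in the frame of rack between -0.145 and -0.02 m), for 0.2 s.
5. the guard is fully raised (value of joint guard above 0.049 m), for 0.2 s.
At the end, for the whole second after the job is handed in: All paint tins upright (0.1 rad) on the plate behind the lip, whites left, blues right (20 mm or more off the middle); plate flush on the rack floor (3.5 mm), holes within 6 mm of the pins; empty tin in the crate; guard within 6 mm of its upper stop; all at rest (all of step 2 and z of white_a in the frame of plate between 0.002 and 0.012 m and angle between each of white_a, white_b, blue_a, blue_b's own z axis and vertical below 0.1 rad and x of white_a in the frame of rack between -0.07 and 0.07 m and y of white_a in the frame of rack between 0.02 and 0.145 m and z of white_b in the frame of plate between 0.002 and 0.012 m and x of white_b in the frame of rack between -0.07 and 0.07 m and y of white_b in the frame of rack between 0.02 and 0.145 m and z of blue_a in the frame of plate between 0.002 and 0.012 m and x of blue_a in the frame of rack between -0.07 and 0.07 m and y of blue_a in the frame of rack between -0.145 and -0.02 m and z of blue_b in the frame of plate between 0.002 and 0.012 m and x of blue_b in the frame of rack between -0.07 and 0.07 m and y of blue_b in the frame of rack between -0.145 and -0.02 m and horizontal distance between hole_left and pin_left below 0.006 m and horizontal distance between hole_right and pin_right below 0.006 m and z of plate in the frame of rack below 0.0155 m and angle between the z axis of plate and the z axis of rack, either way round below 0.03 rad and value of joint guard above 0.049 m and linear speed of each of white_a, white_b, blue_a, blue_b, plate, empty_tin below 0.02 m/s); the robot touches nothing.
It fails at once if the spray can is moved more than 30 mm (distance of spray_can from where it was at the start of the episode above 0.03 m).
It fails at once if the hammer is moved more than 30 mm (distance of hammer from where it was at the start of the episode above 0.03 m).
It fails at once if the jar is moved more than 30 mm (distance of jar from where it was at the start of the episode above 0.03 m).
Of white_a, white_b, blue_a, blue_b only 2 to 4 are there at a start; the rules pass over those that are not, and their reading is None.
At some moment in a run one of white_a, white_b, blue_a, blue_b may be knocked a few centimetres aside while the robot is not near it.
It also fails if it takes over 210 s, if anything falls off the work surface, if the arm or the gripper's body presses on something with over 40 N, if the wrist force passes 120 N, or if a joint passes its speed limit or range.

## Working session

There is one attempt and no reset: what is moved stays moved. The work goes in short steps, Python scripts to look and compute and a shell command to move; the robot and the scene stay as the last step left them, time stands still between calls to the robot, and variables do not carry over. Pictures are saved under pics/ and viewed, at most 14 in all, crops included, and the job is handed in when it is done.

```bash
ls; mkdir -p pics; python3 - <<'E'
from bench import robot
import cv2
for n in ("top","side"):
    s=robot.snapshot(n); cv2.imwrite(f"pics/{n}0.png",s["color"]); print(n,s["fx"],s["cx"],s["cy"],s["extrinsics"].round(3).tolist() if hasattr(s["extrinsics"],'round') else s["extrinsics"])
o=robot.get_obs(); print(o)
E
```

```text
bench.py
nudge.py
pics
top 379.30456940906794 260.2906810878738 195.45417574720565 [[0.003, -1.0, -0.007, -0.053], [-0.99, -0.002, -0.139, 0.58], [0.139, 0.007, -0.99, 1.276], [0.0, 0.0, 0.0, 1.0]]
side 400.8977255643791 251.71049185210998 189.86740163075885 [[-0.981, -0.195, 0.014, 0.547], [-0.161, 0.765, -0.624, 0.173], [0.111, -0.614, -0.781, 1.083], [0.0, 0.0, 0.0, 1.0]]
{'time': 0.1, 'joint_positions': array([-1.42810344e+00,  8.79043071e-02,  1.37206364e+00, -1.37873484e-05,
        1.68359590e+00, -1.03021880e-01]), 'qvel': array([-0.00119436, -0.00140123, -0.00255551, -0.00037063, -0.00235232,
       -0.0020252 ]), 'joint_torque': array([ 1.69437182e-03, -3.41252697e+01, -3.03302693e+01,  7.20227603e-02,
        3.04885267e-02, -8.76142371e-05]), 'tool_pos': array([ 0.13374392, -0.53294591,  0.17942861]), 'ee_rot': array([-3.13963051e+00, -1.89086468e-04,  2.45713039e-01]), 'wrist_force': array([ 1.1766337 , -0.26170245,  0.25917179]), 'wrist_torque': array([-0.00187446,  0.03577518, -0.02847888]), 'finger_force': 0.0, 'width': 0.09395123737113369}
```

View pics/top0.png

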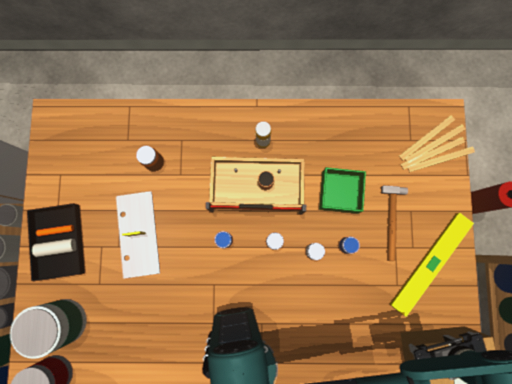

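View pics/side0.png

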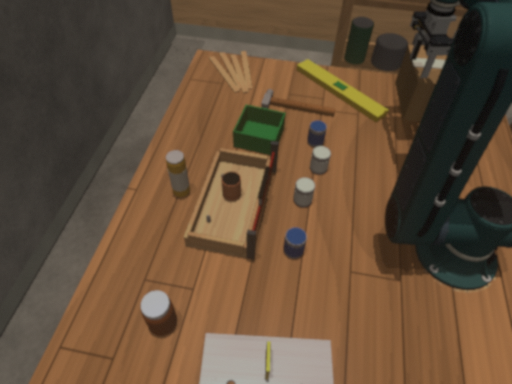

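```bash
cat > h.py <<'E'
from bench import robot
import cv2, numpy as np
def snap(n,save=None):
    s=robot.snapshot(n); s["hsv"]=cv2.cvtColor(s["color"],cv2.COLOR_BGR2HSV)
    if save: cv2.imwrite("pics/"+save,s["color"])
    return s
def ray(s,px,z):
    E=np.array(s["extrinsics"]); R,t=E[:3,:3],E[:3,3]
    C=-R.T@t; d=R.T@np.array([(px[0]-s["cx"])/s["fx"],(px[1]-s["cy"])/s["fy"],1.])
    return (C+d*(z-C[2])/d[2])
def proj(s,p):
    E=np.array(s["extrinsics"]); q=E[:3,:3]@np.asarray(p)+E[:3,3]
    return np.array([s["fx"]*q[0]/q[2]+s["cx"],s["fy"]*q[1]/q[2]+s["cy"]])
def tri(sa,pa,sb,pb):
    A=[];b=[]
    for s,p in((sa,pa),(sb,pb)):
        c0=ray(s,p,0);c1=ray(s,p,.3);d=(c1-c0)/np.linalg.norm(c1-c0);P=np.eye(3)-np.outer(d,d);A.append(P);b.append(P@c0)
    return np.linalg.lstsq(np.vstack(A),np.hstack(b),rcond=None)[0]
def blobs(s,lo,hi,amin=20,roi=None):
    m=cv2.inRange(s["hsv"],lo,hi)
    if roi is not None:
        k=np.zeros_like(m);x0,y0,x1,y1=roi;k[y0:y1,x0:x1]=255;m&=k
    cs,_=cv2.findContours(m,cv2.RETR_EXTERNAL,cv2.CHAIN_APPROX_NONE)
    return sorted([c for c in cs if cv2.contourArea(c)>=amin],key=cv2.contourArea,reverse=True)
def cen(c):
    (x,y),r=cv2.minEnclosingCircle(c); M=cv2.moments(c); return (M["m10"]/M["m00"],M["m01"]/M["m00"]),r
E
python3 - <<'E'
from h import *
t=snap("top"); s=snap("side")
im=t["color"]
a=cv2.resize(im[145:275,105:375],(800,385),interpolation=cv2.INTER_CUBIC); cv2.imwrite("pics/topz.png",a)
b=cv2.resize(s["color"][140:265,180:340],(768,600),interpolation=cv2.INTER_CUBIC); cv2.imwrite("pics/sidez.png",b)
for nm,lo,hi,z in(("white",(0,0,170),(180,60,255),.07),("blue",(105,120,50),(125,255,255),.07),("green",(50,100,40),(75,255,255),.07),("red",(0,150,80),(6,255,255),.1),("yellow",(24,150,120),(34,255,255),.05)):
    for c in blobs(t,lo,hi,12,(100,100,420,275)):
        p,r=cen(c); print(nm,np.round(p,1),round(r,1),cv2.contourArea(c),ray(t,p,z).round(4))
E
```

```text
white [137.4 234. ] 43.6 2849.0 [0.4452 0.3603 0.07  ]
white [145.2 154.4] 9.4 239.5 [0.7185 0.3464 0.07  ]
white [316.1 250.9] 8.4 197.0 [ 0.391  -0.2369  0.07  ]
white [274.7 240.5] 8.4 196.5 [ 0.4248 -0.0996  0.07  ]
white [262.7 128.4] 7.3 146.5 [ 0.8118 -0.0589  0.07  ]
white [393.2 189.3] 12.1 102.5 [ 0.5987 -0.5016  0.07  ]
blue [222.5 239.2] 7.3 140.0 [0.4286 0.0746 0.07  ]
blue [350.7 244.6] 7.4 138.0 [ 0.4121 -0.3521  0.07  ]
green [343.  189.6] 28.0 1608.5 [ 0.597  -0.3315  0.07  ]
red [285.2 208.3] 14.5 31.5 [ 0.5297 -0.1334  0.1   ]
red [224.  206.4] 14.5 30.0 [0.5353 0.0681 0.1   ]
yellow [417.1 271.3] 5.0 23.0 [ 0.3245 -0.5755  0.05  ]
yellow [132.8 233.3] 8.6 18.0 [0.4483 0.3825 0.05  ]
```

View pics/topz.png

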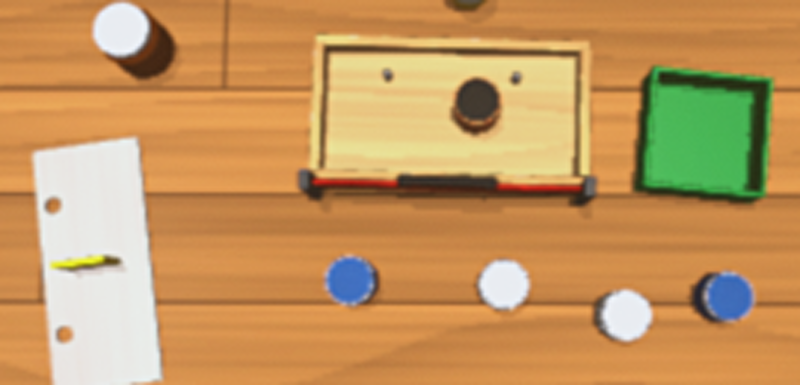

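View pics/sidez.png

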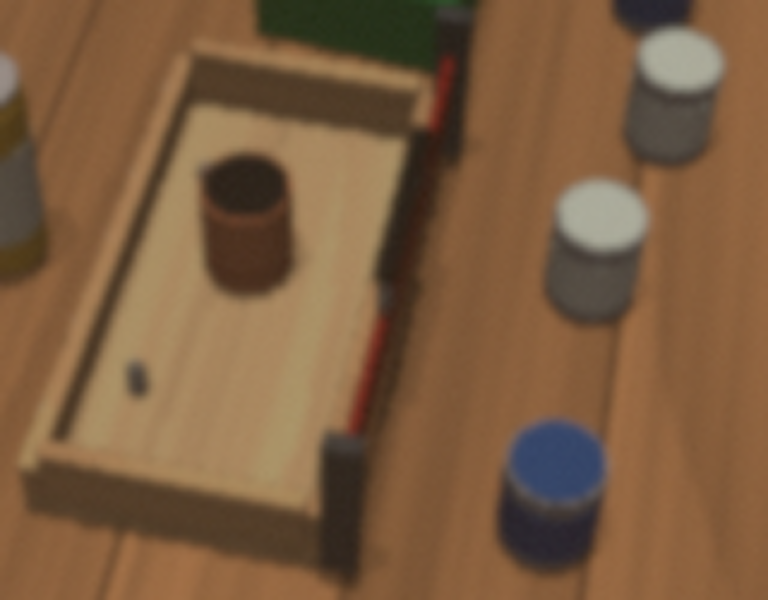

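```bash
python3 - <<'E'
from h import *
t=snap("top"); s=snap("side")
Z=lambda x,y:(105+x/2.963,145+y/2.963)
g=255-cv2.cvtColor(t["color"],cv2.COLOR_BGR2GRAY)
def dark(px,r=4):
    x,y=np.round(px).astype(int); w=g[y-r:y+r+1,x-r:x+r+1].astype(float); w=np.clip(w-np.median(w)-15,0,None)
    yy,xx=np.mgrid[-r:r+1,-r:r+1]; return (x+(w*xx).sum()/w.sum(), y+(w*yy).sum()/w.sum())
def rep(nm,l,r):
    d=l-r; print(nm,l.round(4),r.round(4),"mid",((l+r)/2).round(4),"dist",np.linalg.norm(d).round(4),"yaw",np.arctan2(-d[0],d[1]).round(4))
pl,pr=dark(Z(388,75)),dark(Z(516,78)); print(pl,pr); rep("pins",ray(t,pl,.036),ray(t,pr,.036))
rep("posts",ray(t,Z(306,180),.125),ray(t,Z(589,184),.125))
hl,hr=dark(Z(53,206),5),dark(Z(64,334),5); print(hl,hr); rep("holes",ray(t,hl,.004),ray(t,hr,.004))
rep("handle",ray(t,Z(397,181),.12),ray(t,Z(497,183),.12))
h=tri(t,Z(447,182),s,(180+410/4.8,140+205/4.8)); print("handle tri",h)
c=max(blobs(t,(0,0,150),(180,60,255),500,(100,180,170,290)),key=cv2.contourArea)
b=cv2.boxPoints(cv2.minAreaRect(c)); print("plate corners",[ray(t,p,.006).round(4).tolist() for p in b], ray(t,b.mean(0),.006))
print("fin",ray(t,Z(55,266),.076),ray(t,Z(118,259),.076))
print("tin",ray(t,Z(477,103),.07))
r=cv2.minAreaRect(blobs(t,(50,100,40),(75,255,255),300)[0]); print(r, ray(t,r[0],.07))
E
```

```text
(np.float64(235.45136612021858), np.float64(170.13114754098362)) (np.float64(278.607861936721), np.float64(171.16299137104505))
pins [0.6709 0.0368 0.036 ] [ 0.6675 -0.1149  0.036 ] mid [ 0.6692 -0.0391  0.036 ] dist 0.1517 yaw -0.0225
posts [0.5347 0.1166 0.125 ] [ 0.5311 -0.192   0.125 ] mid [ 0.5329 -0.0377  0.125 ] dist 0.3087 yaw -0.0116
(np.float64(122.21397849462366), np.float64(213.86720430107528)) (np.float64(125.99934210526315), np.float64(257.4763157894737))
holes [0.5185 0.4394 0.004 ] [0.3657 0.4179 0.004 ] mid [0.4421 0.4287 0.004 ] dist 0.1543 yaw -1.431
handle [0.5344 0.0176 0.12  ] [ 0.5325 -0.0919  0.12  ] mid [ 0.5335 -0.0372  0.12  ] dist 0.1095 yaw -0.0175
handle tri [ 0.53107312 -0.03730883  0.12558388]
plate corners [[0.5865, 0.4697, 0.006], [0.6004, 0.339, 0.006], [0.3098, 0.2969, 0.006], [0.2966, 0.4238, 0.006]] [0.44612018 0.38205568 0.006     ]
fin [0.44216443 0.40429731 0.076     ] [0.45022562 0.33361521 0.076     ]
tin [ 0.63053035 -0.07033935  0.07      ]
((343.03399658203125, 189.64845275878906), (41.740482330322266, 40.77724075317383), 5.527539253234863) [ 0.59700971 -0.33173777  0.07      ]
```

```bash
cat >> h.py <<'E'
def go(x,y,z,yaw):
    o=robot.get_obs(); p=o["tool_pos"]; w=o["ee_rot"][2]
    d=np.array([x,y,z])-p; c,s=np.cos(yaw),np.sin(yaw)
    t=-(yaw-w); t=(t+np.pi)%(2*np.pi)-np.pi
    print("turn %.4f then tool dx %.4f dy %.4f dz %.4f | t %.1f rot %s"%(t,c*d[0]+s*d[1],s*d[0]-c*d[1],-d[2],o["time"],o["ee_rot"].round(3)))
E
python3 nudge.py '[{"aperture": 0.06, "spin": -0.119}, {"aperture": 0.06, "spin": -0.119}, {"aperture": 0.06, "spin": -0.119}, {"aperture": 0.06, "spin": -0.119}, {"aperture": 0.06, "spin": -0.119}, {"aperture": 0.06, "spin": -0.119}, {"aperture": 0.06, "spin": -0.119}, {"aperture": 0.06, "spin": -0.119}, {"aperture": 0.06, "spin": -0.119}, {"aperture": 0.06, "spin": -0.119}, {"aperture": 0.06, "spin": -0.117}]'
python3 -c "
from h import *
go(.532,-.037,.19,1.553)"
```

```text
time: 1.22
tool_pos: [0.1338, -0.5334, 0.1804]
ee_rot: [-3.142, -0.0, 1.559]
wrist_force: [-0.4, -0.5, -0.1]
width: 0.0601
finger_force: 0.0
turn 0.0056 then tool dx 0.5034 dy 0.3893 dz -0.0096 | t 1.2 rot [-3.142 -0.     1.559]
```

```bash
python3 nudge.py '[{"aperture": 0.06, "xyz": [0.0296, 0.0229, -0.0006]}, {"aperture": 0.06, "xyz": [0.0296, 0.0229, -0.0006]}, {"aperture": 0.06, "xyz": [0.0296, 0.0229, -0.0006]}, {"aperture": 0.06, "xyz": [0.0296, 0.0229, -0.0006]}, {"aperture": 0.06, "xyz": [0.0296, 0.0229, -0.0006]}, {"aperture": 0.06, "xyz": [0.0296, 0.0229, -0.0006]}, {"aperture": 0.06, "xyz": [0.0296, 0.0229, -0.0006]}, {"aperture": 0.06, "xyz": [0.0296, 0.0229, -0.0006]}, {"aperture": 0.06, "xyz": [0.0296, 0.0229, -0.0006]}, {"aperture": 0.06, "xyz": [0.0296, 0.0229, -0.0006]}, {"aperture": 0.06, "xyz": [0.0296, 0.0229, -0.0006]}, {"aperture": 0.06, "xyz": [0.0296, 0.0229, -0.0006]}, {"aperture": 0.06, "xyz": [0.0296, 0.0229, -0.0006]}, {"aperture": 0.06, "xyz": [0.0296, 0.0229, -0.0006]}, {"aperture": 0.06, "xyz": [0.0296, 0.0229, -0.0006]}, {"aperture": 0.06, "xyz": [0.0296, 0.0229, -0.0006]}, {"aperture": 0.06, "xyz": [0.0296, 0.0229, -0.0006], "spin": 0.006}, {"aperture": 0.06}, {"aperture": 0.06}]'
python3 -c "
from h import *
go(.532,-.037,.19,1.553)
s=snap('wrist','w1.png'); print(s['fx'],np.array(s['extrinsics']).round(3).tolist())"
```

```text
time: 2.8
tool_pos: [0.5325, -0.036, 0.19]
ee_rot: [-3.14, 0.0, 1.55]
wrist_force: [0.3, 0.3, -0.3]
width: 0.0605
finger_force: 0.0
turn -0.0026 then tool dx -0.0011 dy -0.0005 dz 0.0000 | t 2.8 rot [-3.14  0.    1.55]
308.6589821265878 [[1.0, -0.021, -0.002, -0.533], [-0.02, -0.973, 0.228, -0.052], [-0.007, -0.228, -0.974, 0.393], [0.0, 0.0, 0.0, 1.0]]
```

View pics/w1.png

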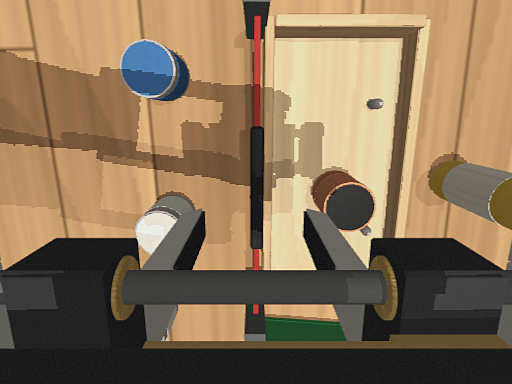

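The wrist view shows the handle bar at columns 251–264, rows 127–248, between the fingers. The left pin is at (375,103) and the empty tin's mouth at (349,206).

```bash
python3 - <<'E'
from h import *
s=snap("wrist"); print(ray(s,(257.5,127),.125),ray(s,(257.5,248),.125), ray(s,(379,103),.04),ray(s,(349,206),.082))
E
python3 nudge.py '[{"aperture": 0.06, "xyz": [0, 0, 0.028]}, {"aperture": 0.06, "xyz": [0, 0, 0.028]}, {"aperture": 0.06, "xyz": [0, 0, 0.028]}, {"aperture": 0.06}, {"aperture": 0.0}, {"aperture": 0.0}, {"aperture": 0.0}, {"aperture": 0.0}, {"aperture": 0.0}, {"aperture": 0.0}]'
```

```text
[0.53624094 0.01535596 0.125     ] [ 0.53400653 -0.09647719  0.125     ] [0.67210255 0.03479057 0.04      ] [ 0.63143425 -0.07057207  0.082     ]
time: 3.73
tool_pos: [0.5328, -0.0375, 0.1079]
ee_rot: [3.14, 0.0, 1.547]
wrist_force: [-0.1, 0.6, 0.5]
width: 0.0234
finger_force: 0.0
```

```bash
python3 nudge.py '[{"aperture": 0}, {"aperture": 0}, {"aperture": 0}, {"aperture": 0}, {"aperture": 0}]' ; python3 nudge.py '[{"aperture": 0, "xyz": [0, 0, 0.01]}, {"aperture": 0, "xyz": [0, 0, 0.01]}, {"aperture": 0, "xyz": [0, 0, 0.01]}, {"aperture": 0, "xyz": [0, 0, 0.005]}, {"aperture": 0, "xyz": [0, 0, 0.002]}, {"aperture": 0}, {"aperture": 0}]'
```

```text
time: 4.15
tool_pos: [0.5347, -0.0374, 0.1073]
ee_rot: [3.136, 0.0, 1.547]
wrist_force: [6.2, -0.3, -1.9]
width: 0.0115
finger_force: 30.0
time: 4.73
tool_pos: [0.5347, -0.0375, 0.0688]
ee_rot: [3.136, 0.0, 1.547]
wrist_force: [8.9, 0.8, -1.5]
width: 0.0113
finger_force: 30.0
```

```bash
python3 nudge.py '[{"aperture": 0, "xyz": [0, 0, 0.003]}, {"aperture": 0}, {"aperture": 0}]';python3 nudge.py '[{"aperture": 0, "xyz": [0, 0, 0.003]}, {"aperture": 0}, {"aperture": 0}]'
```

```text
time: 4.98
tool_pos: [0.5348, -0.0375, 0.0678]
ee_rot: [3.135, 0.0, 1.547]
wrist_force: [5.5, 0.8, 6.0]
width: 0.0113
finger_force: 30.0
time: 5.23
tool_pos: [0.5348, -0.0375, 0.0676]
ee_rot: [3.134, 0.001, 1.547]
wrist_force: [1.0, 1.7, 16.6]
width: 0.0113
finger_force: 30.0
```

```bash
python3 nudge.py '[{"aperture": 0.04, "xyz": [0, 0, -0.003]}, {"aperture": 0.04}, {"aperture": 0.04}, {"aperture": 0.04}, {"aperture": 0.08, "xyz": [0, 0, -0.04]}, {"aperture": 0.08, "xyz": [0, 0, -0.04]}, {"aperture": 0.08, "xyz": [0, 0, -0.04]}, {"aperture": 0.08, "xyz": [-0.011, 0.034, 0]}, {"aperture": 0.08, "xyz": [-0.011, 0.034, 0]}, {"aperture": 0.08, "xyz": [-0.011, 0.029, 0]}, {"aperture": 0.08}, {"aperture": 0.08}]'
python3 - <<'E'
from h import *
s=snap("wrist","w2.png"); go(.631,-.0705,.045,1.55)
t=snap("top"); cv2.imwrite("pics/t2.png",cv2.resize(t["color"][145:275,105:375],(800,385),interpolation=cv2.INTER_CUBIC))
E
```

```text
time: 6.23
tool_pos: [0.6277, -0.0731, 0.1828]
ee_rot: [-3.135, -0.001, 1.546]
wrist_force: [-0.2, -0.3, -0.0]
width: 0.0803
finger_force: 0.0
turn -0.0035 then tool dx 0.0022 dy 0.0037 dz 0.1391 | t 6.3 rot [-3.136e+00 -1.000e-03  1.546e+00]
```

View pics/w2.png

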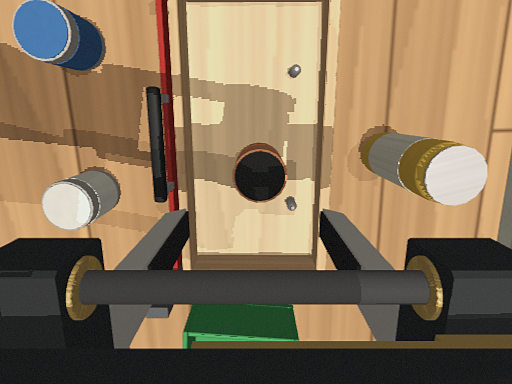

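The wrist view shows the guard down. The tin's mouth is at (260,175), the pin tips at about (297,69) and (293,206), and the spray can is well clear on the right.

```bash
python3 - <<'E'
from h import *
s=snap("wrist"); 
g=s["hsv"]
for n,p,z in(("tin",(260,175),.082),("pl",(297,69),.04),("pr",(294,206),.04),("handleL",(153,88),.096),("handleR",(161,201),.096)): print(n,ray(s,p,z).round(4))
for x0,y0,x1,y1 in((280,55,310,85),(280,190,310,215)):
    m=cv2.inRange(g[y0:y1,x0:x1],(0,0,0),(180,60,170)); ys,xs=np.nonzero(m); print(xs.min()+x0,xs.max()+x0,ys.min()+y0,ys.max()+y0,xs.mean()+x0,ys.mean()+y0)
E
python3 nudge.py '[{"aperture": 0.08, "xyz": [0.002, 0.0035, 0.03]}, {"aperture": 0.08, "xyz": [0, 0, 0.04]}, {"aperture": 0.08, "xyz": [0, 0, 0.04]}, {"aperture": 0.08, "xyz": [0, 0, 0.025]}, {"aperture": 0}, {"aperture": 0}, {"aperture": 0}, {"aperture": 0}, {"aperture": 0}, {"aperture": 0}, {"aperture": 0}, {"aperture": 0}, {"aperture": 0}]'
```

```text
tin [ 0.6331 -0.0693  0.082 ]
pl [0.6753 0.0367 0.04  ]
pr [ 0.6729 -0.1158  0.04  ]
handleL [0.5372 0.0164 0.096 ]
handleR [ 0.5346 -0.0904  0.096 ]
289 300 66 77 293.8901098901099 71.78021978021978
286 295 197 210 290.42391304347825 203.07608695652175
time: 7.47
tool_pos: [0.6337, -0.0712, 0.0556]
ee_rot: [3.136, 0.001, 1.547]
wrist_force: [-2.0, 0.3, 7.5]
width: 0.0536
finger_force: 30.0
```

```bash
python3 nudge.py '[{"aperture": 0}, {"aperture": 0}, {"aperture": 0, "xyz": [0, 0, -0.02]}, {"aperture": 0, "xyz": [0, 0, -0.03]}, {"aperture": 0, "xyz": [0, 0, -0.03]}, {"aperture": 0}, {"aperture": 0}]'; python3 - <<'E'
from h import *
s=snap("wrist","w3.png"); go(.597,-.3315,.15,1.46)
E
```

```text
time: 8.05
tool_pos: [0.6341, -0.0712, 0.1359]
ee_rot: [3.134, 0.001, 1.547]
wrist_force: [-0.1, 0.2, -0.1]
width: 0.0205
finger_force: 0.0
turn 0.0868 then tool dx -0.2629 dy -0.0067 dz -0.0168 | t 8.1 rot [3.138e+00 1.000e-03 1.547e+00]
```

View pics/w3.png

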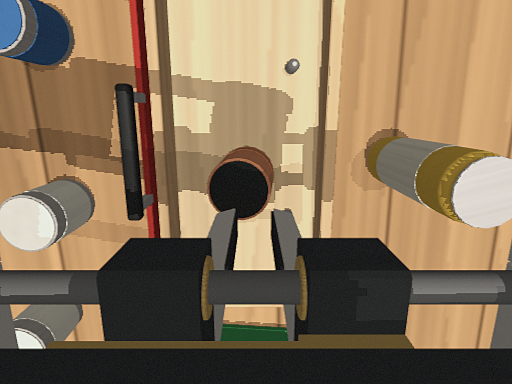

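```bash
python3 nudge.py '[{"aperture": 0.08}, {"aperture": 0.08}, {"aperture": 0.08}, {"aperture": 0.08}, {"aperture": 0.08}, {"aperture": 0.08}, {"aperture": 0.08}]'; python3 - <<'E'
from h import *
w=snap("wrist"); t=snap("top"); sd=snap("side","s3.png"); o=robot.get_obs(); print(o["tool_pos"],proj(w,o["tool_pos"]),o["ee_rot"])
c=blobs(w,(0,0,0),(180,255,40),200,(180,120,330,235))
for k in c:
    p,r=cen(k); print(p,r,[ray(w,p,z).round(4).tolist() for z in(.075,.082)])
for k in blobs(t,(0,0,0),(180,255,70),50,(240,160,290,200)):
    p,r=cen(k); print("top",p,r,ray(t,p,.08))
E
```

```text
time: 8.68
tool_pos: [0.6318, -0.0708, 0.1314]
ee_rot: [-3.141, -0.0, 1.547]
wrist_force: [-0.2, 0.2, -0.0]
width: 0.0572
finger_force: 0.0
[ 0.6318895  -0.07080798  0.1316969 ] [253.85862429 208.69992651] [3.14151083e+00 1.33528844e-04 1.54680676e+00]
(250.02138147365724, 185.4539402086934) 29.56781768798828 [[0.6286, -0.0675, 0.075], [0.6287, -0.0659, 0.082]]
top (266.9656777196044, 165.95113438045377) 13.546379089355469 [ 0.67640715 -0.07353474  0.08      ]
top (268.6215738284704, 183.95048629531388) 12.785311698913574 [ 0.6143568  -0.07918161  0.08      ]
```

```bash
python3 nudge.py '[{"aperture": 0.088, "xyz": [0.004, -0.003, 0]}, {"aperture": 0.088}, {"aperture": 0.088}, {"aperture": 0.088, "xyz": [0, 0, 0.028]}, {"aperture": 0.088, "xyz": [0, 0, 0.028]}, {"aperture": 0.088, "xyz": [0, 0, 0.028]}, {"aperture": 0.088}, {"aperture": 0.088}, {"aperture": 0.088}]';  python3 - <<'E'
from h import *
w=snap("wrist","w4.png"); s=snap("side"); cv2.imwrite("pics/s4.png",cv2.resize(s["color"][140:265,180:340],(768,600),interpolation=cv2.INTER_CUBIC))
E
```

```text
time: 9.58
tool_pos: [0.6299, -0.0669, 0.0494]
ee_rot: [3.139, 0.0, 1.547]
wrist_force: [-0.6, -0.2, 0.6]
width: 0.0883
finger_force: 0.0
```

View pics/w4.png

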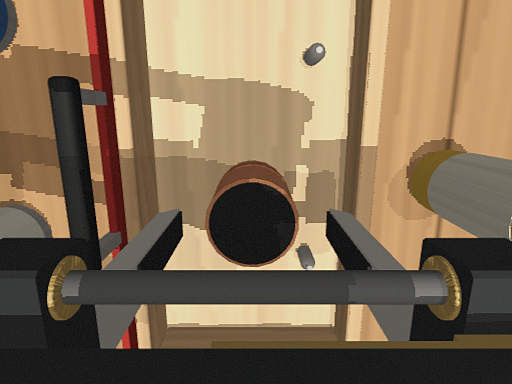

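The fingers straddle the tin: its mouth is at (252,222) and the fingertips at about (180,212) and (330,212).

```bash
python3 - <<'E'
from h import *
w=snap("wrist"); o=robot.get_obs(); p=o["tool_pos"]; print(p,proj(w,p),proj(w,[p[0],p[1],.082]))
print(ray(w,(252,222),.082),ray(w,(252,222),.077))
E
python3 nudge.py '[{"aperture": 0.05}, {"aperture": 0.05}, {"aperture": 0.05}, {"aperture": 0.05}, {"aperture": 0.05}, {"aperture": 0.05}, {"aperture": 0.05}, {"aperture": 0.05}]'
python3 nudge.py '[{"aperture": 0.04}, {"aperture": 0.03}, {"aperture": 0.03}, {"aperture": 0.03, "xyz": [0, 0, -0.004]}, {"aperture": 0.03, "xyz": [0, 0, -0.004]}, {"aperture": 0.03, "xyz": [0, 0, -0.004]}, {"aperture": 0.03, "xyz": [0, 0, -0.004]}]'
```

```text
[ 0.63075094 -0.06705736  0.05062253] [253.61774817 208.50419917] [253.80990369 224.47203245]
[ 0.62972003 -0.06548529  0.082     ] [ 0.62966635 -0.06729968  0.077     ]
time: 10.4
tool_pos: [0.6289, -0.0667, 0.0477]
ee_rot: [-3.141, 0.0, 1.547]
wrist_force: [-0.4, 0.4, 0.5]
width: 0.0552
finger_force: 30.0
time: 10.98
tool_pos: [0.629, -0.0668, 0.0641]
ee_rot: [3.141, 0.0, 1.547]
wrist_force: [0.1, 0.3, -1.0]
width: 0.0551
finger_force: 30.0
```

```bash
python3 nudge.py '[{"aperture": 0.03, "xyz": [0, 0, -0.024]}, {"aperture": 0.03, "xyz": [0, 0, -0.024]}, {"aperture": 0.03, "xyz": [0, 0, -0.024]}, {"aperture": 0.03}, {"aperture": 0.03, "xyz": [-0.0332, -0.0032, 0]}, {"aperture": 0.03, "xyz": [-0.0332, -0.0032, 0]}, {"aperture": 0.03, "xyz": [-0.0332, -0.0032, 0]}, {"aperture": 0.03, "xyz": [-0.0332, -0.0032, 0]}, {"aperture": 0.03, "xyz": [-0.0332, -0.0032, 0]}, {"aperture": 0.03, "xyz": [-0.0332, -0.0032, 0]}, {"aperture": 0.03, "xyz": [-0.0332, -0.0032, 0]}, {"aperture": 0.03, "xyz": [-0.0332, -0.0032, 0]}, {"aperture": 0.03}, {"aperture": 0.03}]'; python3 - <<'E'
from h import *
w=snap("wrist","w5.png"); go(.597,-.3315,.056,1.547)
c=blobs(w,(45,80,30),(80,255,255),300)[0]; print(cv2.boundingRect(c))
E
```

```text
time: 12.15
tool_pos: [0.5958, -0.3332, 0.1336]
ee_rot: [-3.14, -0.001, 1.543]
wrist_force: [0.6, 0.6, -0.9]
width: 0.0551
finger_force: 30.0
turn -0.0015 then tool dx 0.0002 dy 0.0006 dz 0.0781 | t 12.2 rot [-3.140e+00 -2.000e-03  1.545e+00]
(180, 104, 166, 122)
```

View pics/w5.png

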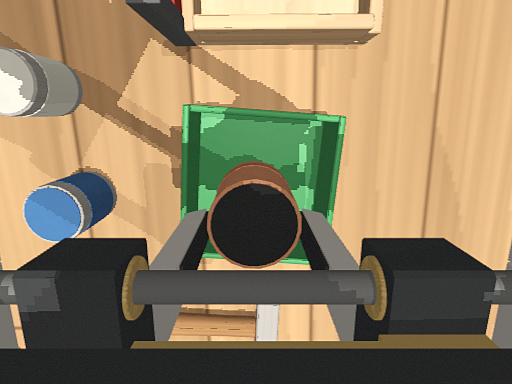

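The held tin is over the crate: its rim spans columns 183–345 and rows 104–262, with the tin inside those limits. Lowering it now.

```bash
python3 nudge.py '[{"aperture": 0.03, "xyz": [0, 0, 0.026]}, {"aperture": 0.03, "xyz": [0, 0, 0.026]}, {"aperture": 0.03, "xyz": [0, 0, 0.026]}, {"aperture": 0.03}, {"aperture": 0.03}, {"aperture": 0.06}, {"aperture": 0.07}, {"aperture": 0.07}, {"aperture": 0.07}, {"aperture": 0.07, "xyz": [0, 0, -0.02]}, {"aperture": 0.07, "xyz": [0, 0, -0.04]}, {"aperture": 0.07, "xyz": [0, 0, -0.04]}, {"aperture": 0.07, "xyz": [0, 0, -0.03]}, {"aperture": 0.07}]'; python3 - <<'E'
from h import *
w=snap("wrist","w6.png"); go(.4484,.3842,.2,1.711)
E
```

```text
time: 13.37
tool_pos: [0.6002, -0.3338, 0.1992]
ee_rot: [3.126, 0.01, 1.547]
wrist_force: [0.3, 0.5, 1.4]
width: 0.0698
finger_force: 0.0
turn -0.1643 then tool dx 0.7314 dy -0.0492 dz -0.0047 | t 13.4 rot [3.131 0.007 1.547]
```

View pics/w6.png

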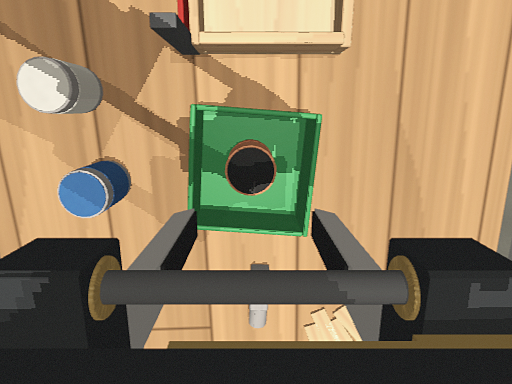

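The tin stands in the crate (mouth at (251,170), rim from (190,104) to (320,237)). Next is the plate.

```bash
python3 nudge.py '[{"aperture": 0.05, "xyz": [0, 0, -0.01], "spin": -0.082}, {"aperture": 0.05, "spin": -0.082}, {"aperture": 0.05, "xyz": [0.0407, -0.0027, 0]}, {"aperture": 0.05, "xyz": [0.0407, -0.0027, 0]}, {"aperture": 0.05, "xyz": [0.0407, -0.0027, 0]}, {"aperture": 0.05, "xyz": [0.0407, -0.0027, 0]}, {"aperture": 0.05, "xyz": [0.0407, -0.0027, 0]}, {"aperture": 0.05, "xyz": [0.0407, -0.0027, 0]}, {"aperture": 0.05, "xyz": [0.0407, -0.0027, 0]}, {"aperture": 0.05, "xyz": [0.0407, -0.0027, 0]}, {"aperture": 0.05, "xyz": [0.0407, -0.0027, 0]}, {"aperture": 0.05, "xyz": [0.0407, -0.0027, 0]}, {"aperture": 0.05, "xyz": [0.0407, -0.0027, 0]}, {"aperture": 0.05, "xyz": [0.0407, -0.0027, 0]}, {"aperture": 0.05, "xyz": [0.0407, -0.0027, 0]}, {"aperture": 0.05, "xyz": [0.0407, -0.0027, 0]}, {"aperture": 0.05, "xyz": [0.0407, -0.0027, 0]}, {"aperture": 0.05, "xyz": [0.0407, -0.0027, 0]}, {"aperture": 0.05, "xyz": [0.0407, -0.0027, 0]}, {"aperture": 0.05, "xyz": [0.0397, -0.0027, 0]}]'; python3 nudge.py '[{"aperture": 0.05}, {"aperture": 0.05}, {"aperture": 0.05}]';  python3 - <<'E'
from h import *
w=snap("wrist","w7.png"); go(.4484,.3842,.2,1.711)
for c in blobs(w,(22,120,80),(36,255,255),30): print(cv2.contourArea(c),cv2.minAreaRect(c))
E
```

```text
time: 15.08
tool_pos: [0.4454, 0.3877, 0.1964]
ee_rot: [-3.14, 0.001, 1.711]
wrist_force: [1.1, 0.2, 0.3]
width: 0.05
finger_force: 0.0
time: 15.33
tool_pos: [0.4464, 0.3855, 0.1965]
ee_rot: [-3.14, 0.002, 1.711]
wrist_force: [0.6, 0.5, 0.2]
width: 0.0498
finger_force: 0.0
turn -0.0012 then tool dx -0.0009 dy 0.0014 dz -0.0031 | t 15.4 rot [-3.141e+00  1.000e-03  1.710e+00]
334.0 ((254.99996948242188, 174.99998474121094), (59.99999237060547, 5.999999046325684), 90.0)
```

View pics/w7.png

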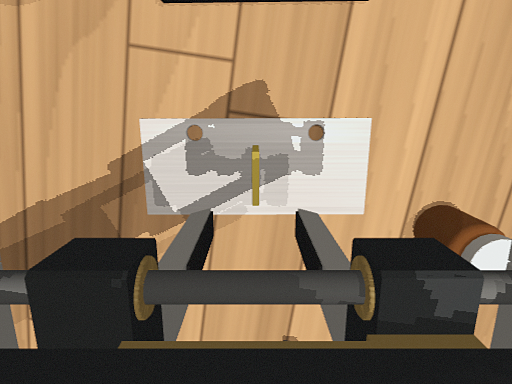

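The wrist view shows the fin along column 255 (rows 145–205) and the holes level at (195,132) and (316,132), so the tool yaw already matches the plate.

```bash
python3 - <<'E'
from h import *
w=snap("wrist"); o=robot.get_obs(); p=o["tool_pos"]; yaw=o["ee_rot"][2]
def T(q): d=q-p; c,s=np.cos(yaw),np.sin(yaw); return np.round([c*d[0]+s*d[1],s*d[0]-c*d[1]],4)
for n,q,z in(("f1",(255,145),.076),("f2",(255,205),.076),("hl",(195,132),.003),("hr",(316,132),.003),("c1",(140,119),.006),("c2",(371,119),.006),("c3",(149,213),.006),("c4",(363,213),.006)): r=ray(w,q,z);print(n,r.round(4),T(r))
E
```

```text
f1 [0.4433 0.4163 0.076 ] [0.0319 0.0006]
f2 [0.4524 0.3513 0.076 ] [-0.0337  0.0007]
hl [0.3666 0.4148 0.003 ] [ 0.0409 -0.0756]
hr [0.519  0.4361 0.003 ] [0.041  0.0783]
c1 [0.2974 0.4215 0.006 ] [ 0.0571 -0.1432]
c2 [0.5835 0.4615 0.006 ] [0.0573 0.1456]
c3 [0.3162 0.2995 0.006 ] [-0.0663 -0.1414]
c4 [0.6005 0.3394 0.006 ] [-0.0659  0.1457]
```

```bash
python3 nudge.py '[{"aperture": 0.05, "xyz": [-0.003, 0.001, 0.0325]}, {"aperture": 0.05, "xyz": [0, 0, 0.04]}, {"aperture": 0.05, "xyz": [0, 0, 0.04]}, {"aperture": 0.05, "xyz": [0, 0, 0.03]}, {"aperture": 0.05, "xyz": [0, 0, 0.02]}, {"aperture": 0.05}, {"aperture": 0.05}, {"aperture": 0.05}, {"aperture": 0.0}, {"aperture": 0.0}, {"aperture": 0.0}, {"aperture": 0.0}, {"aperture": 0.0}, {"aperture": 0.0}, {"aperture": 0.0}, {"aperture": 0}]'
```

```text
time: 16.77
tool_pos: [0.448, 0.3833, 0.0352]
ee_rot: [-3.141, 0.0, 1.711]
wrist_force: [-1.1, 0.3, 0.0]
width: 0.0076
finger_force: 30.0
```

```bash
python3 nudge.py '[{"aperture": 0, "xyz": [0, 0, -0.01]}, {"aperture": 0, "xyz": [0, 0, -0.03]}, {"aperture": 0, "xyz": [0, 0, -0.04]}, {"aperture": 0, "xyz": [0, 0, -0.04]}, {"aperture": 0, "xyz": [0, 0, -0.04]}, {"aperture": 0}, {"aperture": 0, "spin": 0.1235}, {"aperture": 0, "spin": 0.1235}, {"aperture": 0, "spin": 0.1235}, {"aperture": 0, "spin": 0.1235}, {"aperture": 0, "spin": 0.1235}, {"aperture": 0, "spin": 0.1235}, {"aperture": 0, "spin": 0.1235}]'; python3 nudge.py '[{"aperture": 0, "spin": 0.1235}, {"aperture": 0, "spin": 0.1235}, {"aperture": 0, "spin": 0.1235}, {"aperture": 0, "spin": 0.1235}, {"aperture": 0, "spin": 0.1235}, {"aperture": 0, "spin": 0.1235}, {"aperture": 0, "spin": 0.1235}, {"aperture": 0}, {"aperture": 0}, {"aperture": 0}]'; python3 - <<'E'
from h import *
w=snap("wrist","w8.png"); go(.628,-.0387,.2,-.018); p=robot.get_obs()["tool_pos"]
m=cv2.inRange(w["hsv"],(0,0,110),(180,45,255)); m[230:]=0
c=max(cv2.findContours(m,cv2.RETR_CCOMP,cv2.CHAIN_APPROX_NONE)[0],key=cv2.contourArea); print(cv2.boundingRect(c),proj(w,p))
E
```

```text
time: 17.85
tool_pos: [0.4471, 0.3824, 0.1921]
ee_rot: [-3.141, 0.005, 0.84]
wrist_force: [0.6, -0.4, -5.8]
width: 0.0078
finger_force: 30.0
time: 18.68
tool_pos: [0.4476, 0.3828, 0.1936]
ee_rot: [3.14, 0.002, -0.016]
wrist_force: [0.6, 0.6, -5.4]
width: 0.0079
finger_force: 30.0
turn 0.0019 then tool dx 0.1878 dy 0.4183 dz -0.0059 | t 18.7 rot [ 3.14e+00  1.00e-03 -1.60e-02]
(0, 118, 451, 112) [251.41036343 210.85595096]
```

View pics/w8.png

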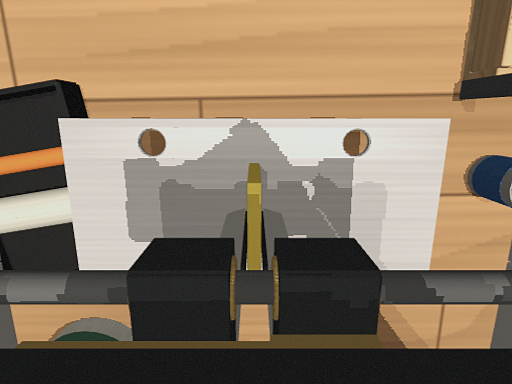

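The plate hangs level and square, with its holes at (152,142) and (356,142) and its far edge on row 118.

```bash
python3 - <<'E'
from h import *
w=snap("wrist"); o=robot.get_obs(); p=o["tool_pos"]; yaw=o["ee_rot"][2]; zp=p[2]-.0352
def T(q): d=q-p; c,s=np.cos(yaw),np.sin(yaw); return np.round([c*d[0]+s*d[1],s*d[0]-c*d[1]],4)
for n,q,z in(("hl",(152,142),zp+.006),("hr",(356.5,142),zp+.006),("el",(59,119),zp+.006),("er",(450,119),zp+.006),("fin",(254,164),zp+.076)): print(n,T(ray(w,q,z)))
E
python3 nudge.py '[{"aperture": 0, "xyz": [0, 0.038, -0.006]}, {"aperture": 0, "xyz": [0, 0.038, 0]}, {"aperture": 0, "xyz": [0, 0.038, 0]}, {"aperture": 0, "xyz": [0, 0.038, 0]}, {"aperture": 0, "xyz": [0, 0.038, 0]}, {"aperture": 0, "xyz": [0, 0.038, 0]}, {"aperture": 0, "xyz": [0, 0.038, 0]}, {"aperture": 0, "xyz": [0, 0.038, 0]}, {"aperture": 0, "xyz": [0, 0.038, 0]}, {"aperture": 0, "xyz": [0, 0.038, 0]}, {"aperture": 0, "xyz": [0, 0.0383, 0]}, {"aperture": 0, "xyz": [0.0313, 0, 0]}, {"aperture": 0, "xyz": [0.0313, 0, 0]}, {"aperture": 0, "xyz": [0.0313, 0, 0]}, {"aperture": 0, "xyz": [0.0313, 0, 0]}, {"aperture": 0, "xyz": [0.0313, 0, 0]}, {"aperture": 0, "xyz": [0.0313, 0, 0]}, {"aperture": 0}, {"aperture": 0}, {"aperture": 0}]'
python3 -c "
from h import *
go(.628,-.0387,.2,-.018)"
```

```text
hl [ 0.0446 -0.0746]
hr [0.0446 0.0787]
el [ 0.0614 -0.1417]
er [0.0615 0.1463]
fin [0.0393 0.0017]
time: 20.45
tool_pos: [0.6279, -0.0384, 0.2004]
ee_rot: [-3.142, 0.002, -0.017]
wrist_force: [0.6, -0.1, -6.0]
width: 0.0075
finger_force: 30.0
turn 0.0005 then tool dx 0.0001 dy 0.0003 dz 0.0004 | t 20.4 rot [-3.142e+00  2.000e-03 -1.700e-02]
```

```bash
python3 nudge.py '[{"aperture": 0, "xyz": [0, 0, 0.03]}, {"aperture": 0, "xyz": [0, 0, 0.03]}, {"aperture": 0, "xyz": [0, 0, 0.02]}, {"aperture": 0, "xyz": [0, 0, 0.01]}, {"aperture": 0}, {"aperture": 0}, {"aperture": 0}]'; python3 nudge.py '[{"aperture": 0, "xyz": [0, 0, 0.01]}, {"aperture": 0, "xyz": [0, 0, 0.01]}, {"aperture": 0, "xyz": [0, 0, 0.007]}, {"aperture": 0}, {"aperture": 0}, {"aperture": 0}]';python3 nudge.py '[{"aperture": 0, "xyz": [0, 0, 0.004]}, {"aperture": 0, "xyz": [0, 0, 0.004]}, {"aperture": 0, "xyz": [0, 0, 0.004]}, {"aperture": 0}, {"aperture": 0}, {"aperture": 0}]'
```

```text
time: 21.03
tool_pos: [0.6296, -0.0387, 0.1141]
ee_rot: [3.141, -0.005, -0.018]
wrist_force: [0.6, -0.2, -6.0]
width: 0.0077
finger_force: 30.0
time: 21.53
tool_pos: [0.6284, -0.0385, 0.084]
ee_rot: [3.142, 0.0, -0.018]
wrist_force: [0.9, -0.4, -5.2]
width: 0.0076
finger_force: 30.0
time: 22.03
tool_pos: [0.6283, -0.0384, 0.0721]
ee_rot: [3.142, 0.0, -0.018]
wrist_force: [0.3, -0.8, -4.9]
width: 0.008
finger_force: 30.0
```

```bash
python3 nudge.py '[{"aperture": 0, "xyz": [0, 0, 0.004]}, {"aperture": 0, "xyz": [0, 0, 0.004]}, {"aperture": 0, "xyz": [0, 0, 0.004]}, {"aperture": 0}, {"aperture": 0}]'; python3 nudge.py '[{"aperture": 0, "xyz": [0, 0, 0.004]}, {"aperture": 0, "xyz": [0, 0, 0.004]}, {"aperture": 0, "xyz": [0, 0, 0.004]}, {"aperture": 0}, {"aperture": 0}, {"aperture": 0}]'
```

```text
time: 22.45
tool_pos: [0.6278, -0.0384, 0.0593]
ee_rot: [-3.141, 0.002, -0.018]
wrist_force: [1.0, 0.4, -6.0]
width: 0.0076
finger_force: 30.0
time: 22.95
tool_pos: [0.6289, -0.0385, 0.0487]
ee_rot: [3.141, -0.001, -0.018]
wrist_force: [1.0, 0.2, -3.2]
width: 0.0078
finger_force: 30.0
```

```bash
python3 nudge.py '[{"aperture": 0, "xyz": [0, 0, 0.003]}, {"aperture": 0, "xyz": [0, 0, 0.002]}, {"aperture": 0}, {"aperture": 0}, {"aperture": 0}]'
```

```text
time: 23.37
tool_pos: [0.6299, -0.0385, 0.0478]
ee_rot: [3.141, -0.005, -0.018]
wrist_force: [-2.9, 0.2, 10.7]
width: 0.0077
finger_force: 30.0
```

```bash
python3 nudge.py '[{"aperture": 0.04, "xyz": [0, 0, -0.004]}, {"aperture": 0.04}, {"aperture": 0.04}, {"aperture": 0.04}, {"aperture": 0.04}, {"aperture": 0.06, "xyz": [0, 0, -0.02]}, {"aperture": 0.08, "xyz": [0, 0, -0.04]}, {"aperture": 0.08, "xyz": [0, 0, -0.04]}, {"aperture": 0.08, "xyz": [0, 0, -0.04]}, {"aperture": 0.08, "xyz": [0, 0, -0.02]}, {"aperture": 0.08}]'; python3 nudge.py '[{"aperture": 0.08, "xyz": [-0.03, 0, 0], "spin": -0.1208}, {"aperture": 0.08, "spin": -0.1208}, {"aperture": 0.08, "spin": -0.1208}, {"aperture": 0.08, "spin": -0.1208}, {"aperture": 0.08, "spin": -0.1208}, {"aperture": 0.08, "spin": -0.1208}, {"aperture": 0.08, "spin": -0.1208}, {"aperture": 0.08, "spin": -0.1208}, {"aperture": 0.08, "spin": -0.1208}, {"aperture": 0.08, "spin": -0.1208}, {"aperture": 0.08, "spin": -0.1208}, {"aperture": 0.08, "spin": -0.1208}, {"aperture": 0.08, "spin": -0.1208}, {"aperture": 0.08}, {"aperture": 0.08}]'; python3 - <<'E'
from h import *
t=snap("top"); w=snap("wrist","w9.png"); cv2.imwrite("pics/t9.png",t["color"])
for nm,lo,hi in(("white",(0,0,150),(180,70,255)),("blue",(105,120,40),(125,255,255))):
    for c in blobs(t,lo,hi,60,(190,220,370,275)):
        p,r=cen(c); print(nm,np.round(p,1),round(r,1),ray(t,p,.07).round(4))
go(.4248,-.0996,.15,1.553); go(.4286,.0746,.15,1.553)
E
```

```text
time: 24.28
tool_pos: [0.6312, -0.0389, 0.2147]
ee_rot: [3.14, -0.012, -0.018]
wrist_force: [-0.5, -0.3, -0.0]
width: 0.0766
finger_force: 0.0
time: 25.53
tool_pos: [0.5977, -0.0378, 0.2053]
ee_rot: [-3.139, -0.0, 1.549]
wrist_force: [0.4, 1.3, -0.3]
width: 0.08
finger_force: 0.0
white [316. 251.] 8.8 [ 0.3906 -0.2365  0.07  ]
white [274.5 240.6] 8.7 [ 0.4245 -0.099   0.07  ]
blue [350.7 244.6] 7.4 [ 0.4121 -0.3523  0.07  ]
turn -0.0032 then tool dx -0.0648 dy -0.1720 dz 0.0561 | t 25.6 rot [-3.14 -0.    1.55]
turn -0.0032 then tool dx 0.1094 dy -0.1713 dz 0.0561 | t 25.6 rot [-3.14 -0.    1.55]
```

View pics/w9.png

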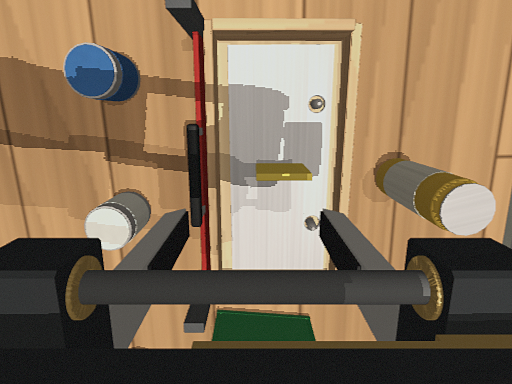

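The plate is flush, with both pins showing through its holes at (316,103) and (312,223). Now the first white tin.

```bash
python3 nudge.py '[{"aperture": 0.088, "xyz": [-0.0162, -0.0344, 0]}, {"aperture": 0.088, "xyz": [-0.0162, -0.0344, 0]}, {"aperture": 0.088, "xyz": [-0.0162, -0.0344, 0]}, {"aperture": 0.088, "xyz": [-0.0162, -0.0344, 0]}, {"aperture": 0.088, "xyz": [0, -0.0344, 0]}, {"aperture": 0.088, "xyz": [0, 0, 0.035]}, {"aperture": 0.088, "xyz": [0, 0, 0.02]}, {"aperture": 0.088}, {"aperture": 0.088}, {"aperture": 0.088}]'; cat >> h.py <<'E'
def lid(col,roi=(120,120,400,240)):
    w=snap("wrist"); o=robot.get_obs(); p=o["tool_pos"]; print("expect",proj(w,[p[0],p[1],.07]).round(0))
    lo,hi={"white":((0,0,185),(180,40,255)),"blue":((100,120,120),(125,255,255))}[col]
    for c in blobs(w,lo,hi,300,roi):
        e=cv2.fitEllipse(cv2.convexHull(c)); print(np.round(e[0],0),np.round(e[1],0),ray(w,e[0],.07).round(4),cv2.contourArea(c))
E
python3 - <<'E'
from h import *
lid("white"); go(.4248,-.0996,.03,1.553)
E
```

```text
time: 26.47
tool_pos: [0.4259, -0.0997, 0.1534]
ee_rot: [3.14, 0.001, 1.552]
wrist_force: [0.4, 0.3, 0.3]
width: 0.0882
finger_force: 0.0
expect [254. 182.]
[390. 197.] [ 29. 164.] [ 0.5567 -0.1165  0.07  ] 2164.5
turn -0.0011 then tool dx 0.0002 dy -0.0015 dz 0.1238 | t 26.5 rot [3.139e+00 1.000e-03 1.552e+00]
```

```bash
sed -i 's/(0,0,185),(180,40,255)/(0,0,90),(180,30,255)/' h.py; python3 - <<'E'
from h import *
w=snap("wrist"); print(w["hsv"][150:220:12,200:310:18].tolist())
lid("white",(170,130,330,240))
E
```

```text
[[[13, 131, 109], [15, 125, 147], [15, 131, 123], [23, 27, 112], [14, 130, 143], [15, 129, 162], [13, 129, 128]], [[14, 129, 113], [14, 123, 120], [20, 24, 157], [23, 26, 179], [18, 29, 106], [15, 137, 104], [14, 128, 131]], [[15, 130, 112], [14, 129, 113], [21, 29, 147], [23, 30, 144], [22, 27, 143], [14, 136, 107], [15, 125, 131]], [[16, 118, 183], [15, 124, 192], [23, 28, 146], [23, 28, 145], [21, 28, 146], [16, 122, 176], [16, 120, 191]], [[16, 125, 182], [16, 125, 178], [21, 28, 145], [24, 28, 139], [22, 25, 182], [16, 122, 176], [15, 120, 191]], [[16, 123, 181], [16, 121, 177], [14, 130, 124], [105, 5, 95], [16, 121, 188], [16, 123, 176], [16, 120, 191]]]
expect [254. 182.]
[252. 180.] [56. 63.] [ 0.4249 -0.0974  0.07  ] 2687.5
```

```bash
python3 nudge.py '[{"aperture": 0.088, "xyz": [0.001, -0.001, 0.034]}, {"aperture": 0.088, "xyz": [0, 0, 0.04]}, {"aperture": 0.088, "xyz": [0, 0, 0.03]}, {"aperture": 0.088, "xyz": [0, 0, 0.02]}, {"aperture": 0.088}, {"aperture": 0.088}, {"aperture": 0.088}, {"aperture": 0.03}, {"aperture": 0.03}, {"aperture": 0.03}, {"aperture": 0.03}, {"aperture": 0.03}, {"aperture": 0.03}, {"aperture": 0.03}, {"aperture": 0.03}]'; python3 nudge.py '[{"aperture": 0.03, "xyz": [0, 0, -0.01]}, {"aperture": 0.03, "xyz": [0, 0, -0.02]}, {"aperture": 0.03, "xyz": [0, 0, -0.03]}, {"aperture": 0.03, "xyz": [0, 0, -0.03]}, {"aperture": 0.03, "xyz": [0, 0, -0.03]}, {"aperture": 0.03}, {"aperture": 0.03}]'; python3 -c "
from h import *
go(.6183,.0035,.145,1.553)"
```

```text
time: 27.87
tool_pos: [0.4246, -0.0986, 0.0286]
ee_rot: [3.141, 0.0, 1.552]
wrist_force: [1.0, 0.4, 2.6]
width: 0.0555
finger_force: 30.0
time: 28.45
tool_pos: [0.4248, -0.0987, 0.1493]
ee_rot: [3.139, 0.001, 1.552]
wrist_force: [0.1, 0.5, -4.0]
width: 0.0553
finger_force: 30.0
turn -0.0008 then tool dx 0.1057 dy 0.1917 dz 0.0043 | t 28.4 rot [3.139e+00 1.000e-03 1.552e+00]
```

```bash
python3 nudge.py '[{"aperture": 0.03, "xyz": [0.0176, 0.032, 0]}, {"aperture": 0.03, "xyz": [0.0176, 0.032, 0]}, {"aperture": 0.03, "xyz": [0.0176, 0.032, 0]}, {"aperture": 0.03, "xyz": [0.0176, 0.032, 0]}, {"aperture": 0.03, "xyz": [0.0176, 0.032, 0]}, {"aperture": 0.03, "xyz": [0.0176, 0.032, 0]}, {"aperture": 0.03}, {"aperture": 0.03}, {"aperture": 0.03, "xyz": [0, 0, 0.03]}, {"aperture": 0.03, "xyz": [0, 0, 0.03]}, {"aperture": 0.03, "xyz": [0, 0, 0.02]}, {"aperture": 0.03, "xyz": [0, 0, 0.01]}, {"aperture": 0.03, "xyz": [0, 0, 0.005]}, {"aperture": 0.03}, {"aperture": 0.03}, {"aperture": 0.03}]'
```

```text
time: 29.78
tool_pos: [0.6194, 0.0032, 0.0554]
ee_rot: [3.138, 0.0, 1.552]
wrist_force: [0.6, 0.5, -3.5]
width: 0.0554
finger_force: 30.0
```

```bash
python3 nudge.py '[{"aperture": 0.03, "xyz": [0, 0, 0.003]}, {"aperture": 0.03, "xyz": [0, 0, 0.003]}, {"aperture": 0.03, "xyz": [0, 0, 0.002]}, {"aperture": 0.03}, {"aperture": 0.03}]'; python3 nudge.py '[{"aperture": 0.07}, {"aperture": 0.07}, {"aperture": 0.07}, {"aperture": 0.07}, {"aperture": 0.07, "xyz": [0, 0, -0.02]}, {"aperture": 0.07, "xyz": [0, 0, -0.04]}, {"aperture": 0.07, "xyz": [0, 0, -0.04]}, {"aperture": 0.088, "xyz": [0, 0, -0.03]}, {"aperture": 0.088}, {"aperture": 0.088}]'; python3 - <<'E'
from h import *
lid("white"); t=snap("top")
for nm,lo,hi in(("white",(0,0,150),(180,70,255)),("blue",(105,120,40),(125,255,255))):
    for c in blobs(t,lo,hi,60,(190,220,370,275)):
        p,r=cen(c); print(nm,np.round(p,1),round(r,1),ray(t,p,.07).round(4))
go(.391,-.2365,.18,1.553); go(.4121,-.3521,.18,1.553)
E
```

```text
time: 30.2
tool_pos: [0.6189, 0.0034, 0.0466]
ee_rot: [3.139, 0.0, 1.552]
wrist_force: [-0.5, -0.3, 2.1]
width: 0.0554
finger_force: 30.0
time: 31.03
tool_pos: [0.6197, 0.0034, 0.1784]
ee_rot: [3.135, 0.0, 1.552]
wrist_force: [0.5, 0.7, 0.2]
width: 0.0861
finger_force: 0.0
expect [252. 177.]
[262.  66.] [109. 806.] [0.6305 0.1113 0.07  ] 12252.0
[351. 228.] [19. 56.] [ 0.7235 -0.0546  0.07  ] 559.5
[156. 229.] [18. 62.] [ 0.514  -0.0515  0.07  ] 554.5
white [316. 251.] 8.8 [ 0.3907 -0.2366  0.07  ]
blue [350.7 244.6] 7.4 [ 0.4121 -0.3523  0.07  ]
turn -0.0008 then tool dx -0.2441 dy -0.2222 dz -0.0063 | t 31.1 rot [-3.139 -0.     1.552]
turn -0.0008 then tool dx -0.3593 dy -0.1990 dz -0.0063 | t 31.1 rot [-3.139 -0.     1.552]
```

```bash
python3 nudge.py '[{"aperture": 0.088, "xyz": [-0.0271, -0.0247, 0]}, {"aperture": 0.088, "xyz": [-0.0271, -0.0247, 0]}, {"aperture": 0.088, "xyz": [-0.0271, -0.0247, 0]}, {"aperture": 0.088, "xyz": [-0.0271, -0.0247, 0]}, {"aperture": 0.088, "xyz": [-0.0271, -0.0247, 0]}, {"aperture": 0.088, "xyz": [-0.0271, -0.0247, 0]}, {"aperture": 0.088, "xyz": [-0.0271, -0.0247, 0]}, {"aperture": 0.088, "xyz": [-0.0271, -0.0247, 0]}, {"aperture": 0.088, "xyz": [-0.0271, -0.0247, 0]}, {"aperture": 0.088, "xyz": [0, 0, 0.025]}, {"aperture": 0.088}, {"aperture": 0.088}, {"aperture": 0.088}]'; python3 - <<'E'
from h import *
lid("white",(170,130,330,240)); go(.391,-.2355,.03,1.553)
E
```

```text
time: 32.22
tool_pos: [0.3913, -0.2353, 0.1493]
ee_rot: [-3.14, -0.002, 1.553]
wrist_force: [-0.6, 0.2, 0.2]
width: 0.0881
finger_force: 0.0
expect [255. 184.]
[253. 182.] [57. 64.] [ 0.3908 -0.2339  0.07  ] 2764.5
turn 0.0008 then tool dx -0.0001 dy -0.0008 dz 0.1201 | t 32.3 rot [-3.141e+00 -1.000e-03  1.554e+00]
```

```bash
python3 nudge.py '[{"aperture": 0.088, "xyz": [0.0005, -0.001, 0.032]}, {"aperture": 0.088, "xyz": [0, 0, 0.038]}, {"aperture": 0.088, "xyz": [0, 0, 0.03]}, {"aperture": 0.088, "xyz": [0, 0, 0.02]}, {"aperture": 0.088}, {"aperture": 0.088}, {"aperture": 0.088}, {"aperture": 0.03}, {"aperture": 0.03}, {"aperture": 0.03}, {"aperture": 0.03}, {"aperture": 0.03}, {"aperture": 0.03}, {"aperture": 0.03}, {"aperture": 0.03}]'; python3 nudge.py '[{"aperture": 0.03, "xyz": [0, 0, -0.01]}, {"aperture": 0.03, "xyz": [0, 0, -0.02]}, {"aperture": 0.03, "xyz": [0, 0, -0.03]}, {"aperture": 0.03, "xyz": [0, 0, -0.03]}, {"aperture": 0.03, "xyz": [0, 0, -0.03]}, {"aperture": 0.03}, {"aperture": 0.03}]'; python3 -c "
from h import *
go(.6194,.0695,.149,1.553)"
```

```text
time: 33.52
tool_pos: [0.3906, -0.2359, 0.0306]
ee_rot: [3.141, 0.0, 1.552]
wrist_force: [0.8, 0.1, 2.9]
width: 0.0553
finger_force: 30.0
time: 34.1
tool_pos: [0.391, -0.2362, 0.1514]
ee_rot: [3.139, 0.002, 1.552]
wrist_force: [0.5, -1.0, -4.1]
width: 0.0555
finger_force: 30.0
turn -0.0008 then tool dx 0.3097 dy 0.2230 dz 0.0024 | t 34.1 rot [3.139e+00 2.000e-03 1.552e+00]
```

```bash
python3 nudge.py '[{"aperture": 0.03, "xyz": [0.031, 0.0223, 0]}, {"aperture": 0.03, "xyz": [0.031, 0.0223, 0]}, {"aperture": 0.03, "xyz": [0.031, 0.0223, 0]}, {"aperture": 0.03, "xyz": [0.031, 0.0223, 0]}, {"aperture": 0.03, "xyz": [0.031, 0.0223, 0]}, {"aperture": 0.03, "xyz": [0.031, 0.0223, 0]}, {"aperture": 0.03, "xyz": [0.031, 0.0223, 0]}, {"aperture": 0.03, "xyz": [0.031, 0.0223, 0]}, {"aperture": 0.03, "xyz": [0.031, 0.0223, 0]}, {"aperture": 0.03, "xyz": [0.031, 0.0223, 0]}, {"aperture": 0.03}, {"aperture": 0.03}, {"aperture": 0.03, "xyz": [0, 0, 0.03]}, {"aperture": 0.03, "xyz": [0, 0, 0.03]}, {"aperture": 0.03, "xyz": [0, 0, 0.02]}, {"aperture": 0.03, "xyz": [0, 0, 0.01]}, {"aperture": 0.03, "xyz": [0, 0, 0.005]}, {"aperture": 0.03}, {"aperture": 0.03}, {"aperture": 0.03}]'; python3 nudge.py '[{"aperture": 0.03, "xyz": [0, 0, 0.003]}, {"aperture": 0.03, "xyz": [0, 0, 0.003]}, {"aperture": 0.03, "xyz": [0, 0, 0.002]}, {"aperture": 0.03}, {"aperture": 0.03}]'
```

```text
time: 35.77
tool_pos: [0.6204, 0.0698, 0.0573]
ee_rot: [3.138, 0.0, 1.552]
wrist_force: [0.3, -0.0, -2.4]
width: 0.0553
finger_force: 30.0
time: 36.18
tool_pos: [0.62, 0.0702, 0.0486]
ee_rot: [3.139, 0.0, 1.552]
wrist_force: [-0.6, 1.3, 3.2]
width: 0.0559
finger_force: 30.0
```

```bash
python3 nudge.py '[{"aperture": 0.07}, {"aperture": 0.07}, {"aperture": 0.07}, {"aperture": 0.07}, {"aperture": 0.07, "xyz": [0, 0, -0.02]}, {"aperture": 0.07, "xyz": [0, 0, -0.04]}, {"aperture": 0.07, "xyz": [0, 0, -0.04]}, {"aperture": 0.088, "xyz": [0, 0, -0.03]}, {"aperture": 0.088}, {"aperture": 0.088}]'; python3 - <<'E'
from h import *
t=snap("top")
for c in blobs(t,(105,120,40),(125,255,255),60,(190,200,370,290)):
    p,r=cen(c); print(np.round(p,1),round(r,1),ray(t,p,.07).round(4))
w=snap("wrist")
for c in blobs(w,(100,120,60),(125,255,255),300): print(cv2.boundingRect(c),cen(c)[0],ray(w,cen(c)[0],.07))
go(.4286,.0746,.18,1.553)
E
```

```text
time: 37.02
tool_pos: [0.6206, 0.0702, 0.1803]
ee_rot: [3.136, -0.0, 1.552]
wrist_force: [0.1, 0.3, -0.6]
width: 0.0859
finger_force: 0.0
[350.7 244.6] 7.4 [ 0.4121 -0.3523  0.07  ]
(44, 154, 50, 48) (68.2725650417958, 177.28186343570957) [0.42842096 0.07365478 0.07      ]
(74, 145, 47, 52) (105.16521015397419, 164.21223470661673) [0.46811936 0.08650361 0.07      ]
turn -0.0008 then tool dx 0.0011 dy -0.1898 dz -0.0043 | t 37.1 rot [-3.139  0.     1.552]
```

Blue tin 1 has not moved: (0.428, 0.074).

```bash
python3 nudge.py '[{"aperture": 0.088, "xyz": [0, -0.038, 0]}, {"aperture": 0.088, "xyz": [0, -0.038, 0]}, {"aperture": 0.088, "xyz": [0, -0.038, 0]}, {"aperture": 0.088, "xyz": [0, -0.038, 0]}, {"aperture": 0.088, "xyz": [0, -0.038, 0]}, {"aperture": 0.088, "xyz": [0, 0, 0.025]}, {"aperture": 0.088}, {"aperture": 0.088}, {"aperture": 0.088}]'; python3 - <<'E'
from h import *
lid("blue",(170,130,330,240)); go(.4286,.0746,.03,1.553)
E
```

```text
time: 37.87
tool_pos: [0.429, 0.0736, 0.1512]
ee_rot: [-3.139, 0.0, 1.552]
wrist_force: [0.8, -0.2, 0.7]
width: 0.0878
finger_force: 0.0
expect [255. 183.]
[255. 166.] [17. 38.] [0.4305 0.0899 0.07  ] 398.5
turn -0.0011 then tool dx 0.0010 dy -0.0011 dz 0.1218 | t 37.9 rot [-3.14   0.     1.552]
```

```bash
python3 nudge.py '[{"aperture": 0.088, "xyz": [0.001, -0.0005, 0.034]}, {"aperture": 0.088, "xyz": [0, 0, 0.038]}, {"aperture": 0.088, "xyz": [0, 0, 0.03]}, {"aperture": 0.088, "xyz": [0, 0, 0.02]}, {"aperture": 0.088}, {"aperture": 0.088}, {"aperture": 0.088}, {"aperture": 0.03}, {"aperture": 0.03}, {"aperture": 0.03}, {"aperture": 0.03}, {"aperture": 0.03}, {"aperture": 0.03}, {"aperture": 0.03}, {"aperture": 0.03}]'; python3 nudge.py '[{"aperture": 0.03, "xyz": [0, 0, -0.01]}, {"aperture": 0.03, "xyz": [0, 0, -0.02]}, {"aperture": 0.03, "xyz": [0, 0, -0.03]}, {"aperture": 0.03, "xyz": [0, 0, -0.03]}, {"aperture": 0.03, "xyz": [0, 0, -0.03]}, {"aperture": 0.03}, {"aperture": 0.03}]'; python3 -c "
from h import *
go(.6167,-.0805,.149,1.553)"
```

```text
time: 39.17
tool_pos: [0.4288, 0.0747, 0.0306]
ee_rot: [3.141, 0.0, 1.552]
wrist_force: [-1.3, 0.1, 2.3]
width: 0.0552
finger_force: 30.0
time: 39.75
tool_pos: [0.4295, 0.0747, 0.1514]
ee_rot: [3.138, -0.0, 1.552]
wrist_force: [-0.4, 0.2, -4.2]
width: 0.0555
finger_force: 30.0
turn -0.0008 then tool dx -0.1519 dy 0.1899 dz 0.0024 | t 39.8 rot [ 3.138 -0.     1.552]
```

```bash
python3 nudge.py '[{"aperture": 0.03, "xyz": [-0.0217, 0.0271, 0]}, {"aperture": 0.03, "xyz": [-0.0217, 0.0271, 0]}, {"aperture": 0.03, "xyz": [-0.0217, 0.0271, 0]}, {"aperture": 0.03, "xyz": [-0.0217, 0.0271, 0]}, {"aperture": 0.03, "xyz": [-0.0217, 0.0271, 0]}, {"aperture": 0.03, "xyz": [-0.0217, 0.0271, 0]}, {"aperture": 0.03, "xyz": [-0.0217, 0.0271, 0]}, {"aperture": 0.03}, {"aperture": 0.03}, {"aperture": 0.03, "xyz": [0, 0, 0.03]}, {"aperture": 0.03, "xyz": [0, 0, 0.03]}, {"aperture": 0.03, "xyz": [0, 0, 0.02]}, {"aperture": 0.03, "xyz": [0, 0, 0.01]}, {"aperture": 0.03, "xyz": [0, 0, 0.005]}, {"aperture": 0.03}, {"aperture": 0.03}, {"aperture": 0.03}]'; python3 nudge.py '[{"aperture": 0.03, "xyz": [0, 0, 0.003]}, {"aperture": 0.03, "xyz": [0, 0, 0.003]}, {"aperture": 0.03, "xyz": [0, 0, 0.002]}, {"aperture": 0.03}, {"aperture": 0.03}]'; python3 nudge.py '[{"aperture": 0.07}, {"aperture": 0.07}, {"aperture": 0.07}, {"aperture": 0.07}, {"aperture": 0.07, "xyz": [0, 0, -0.02]}, {"aperture": 0.07, "xyz": [0, 0, -0.04]}, {"aperture": 0.07, "xyz": [0, 0, -0.04]}, {"aperture": 0.088, "xyz": [0, 0, -0.03]}, {"aperture": 0.088}, {"aperture": 0.088}]'; python3 - <<'E'
from h import *
t=snap("top")
for c in blobs(t,(105,120,40),(125,255,255),60,(190,180,390,290)):
    p,r=cen(c); print(np.round(p,1),round(r,1),ray(t,p,.07).round(4))
go(.4121,-.3523,.18,1.553)
E
```

```text
time: 41.17
tool_pos: [0.6167, -0.0808, 0.0574]
ee_rot: [3.138, 0.001, 1.552]
wrist_force: [-0.7, 0.6, -2.9]
width: 0.0552
finger_force: 30.0
time: 41.58
tool_pos: [0.6158, -0.0809, 0.0486]
ee_rot: [3.14, 0.0, 1.552]
wrist_force: [-1.6, 1.3, 3.6]
width: 0.0556
finger_force: 30.0
time: 42.42
tool_pos: [0.6171, -0.0811, 0.1804]
ee_rot: [3.135, 0.001, 1.552]
wrist_force: [0.3, 0.7, -0.3]
width: 0.0862
finger_force: 0.0
[350.7 244.6] 7.4 [ 0.4121 -0.3521  0.07  ]
turn -0.0008 then tool dx -0.2751 dy -0.1988 dz -0.0025 | t 42.5 rot [3.14  0.    1.552]
```

```bash
python3 nudge.py '[{"aperture": 0.088, "xyz": [-0.0306, -0.0221, 0]}, {"aperture": 0.088, "xyz": [-0.0306, -0.0221, 0]}, {"aperture": 0.088, "xyz": [-0.0306, -0.0221, 0]}, {"aperture": 0.088, "xyz": [-0.0306, -0.0221, 0]}, {"aperture": 0.088, "xyz": [-0.0306, -0.0221, 0]}, {"aperture": 0.088, "xyz": [-0.0306, -0.0221, 0]}, {"aperture": 0.088, "xyz": [-0.0306, -0.0221, 0]}, {"aperture": 0.088, "xyz": [-0.0306, -0.0221, 0]}, {"aperture": 0.088, "xyz": [-0.0303, -0.0221, 0]}, {"aperture": 0.088, "xyz": [0, 0, 0.025]}, {"aperture": 0.088}, {"aperture": 0.088}, {"aperture": 0.088}]'; python3 - <<'E'
from h import *
lid("blue",(170,130,330,240)); go(.4121,-.3521,.03,1.553)
E
```

```text
time: 43.55
tool_pos: [0.4115, -0.3509, 0.151]
ee_rot: [-3.14, -0.002, 1.553]
wrist_force: [0.1, -0.4, -0.2]
width: 0.088
finger_force: 0.0
expect [255. 183.]
[257. 169.] [17. 37.] [ 0.4142 -0.3373  0.07  ] 324.5
turn 0.0009 then tool dx -0.0009 dy 0.0000 dz 0.1221 | t 43.6 rot [-3.141e+00 -1.000e-03  1.554e+00]
```

Same lid reading as the previous blue tin, so the alignment is good.

```bash
python3 nudge.py '[{"aperture": 0.088, "xyz": [0, 0, 0.034]}, {"aperture": 0.088, "xyz": [0, 0, 0.038]}, {"aperture": 0.088, "xyz": [0, 0, 0.03]}, {"aperture": 0.088, "xyz": [0, 0, 0.02]}, {"aperture": 0.088}, {"aperture": 0.088}, {"aperture": 0.088}, {"aperture": 0.03}, {"aperture": 0.03}, {"aperture": 0.03}, {"aperture": 0.03}, {"aperture": 0.03}, {"aperture": 0.03}, {"aperture": 0.03}, {"aperture": 0.03}]'; python3 nudge.py '[{"aperture": 0.03, "xyz": [0, 0, -0.01]}, {"aperture": 0.03, "xyz": [0, 0, -0.02]}, {"aperture": 0.03, "xyz": [0, 0, -0.03]}, {"aperture": 0.03, "xyz": [0, 0, -0.03]}, {"aperture": 0.03, "xyz": [0, 0, -0.03]}, {"aperture": 0.03}, {"aperture": 0.03}]'; python3 -c "
from h import *
go(.6156,-.1465,.149,1.553)"
```

```text
time: 44.85
tool_pos: [0.4115, -0.3523, 0.0306]
ee_rot: [3.141, 0.001, 1.552]
wrist_force: [-0.9, -0.7, 2.6]
width: 0.0551
finger_force: 30.0
time: 45.43
tool_pos: [0.4122, -0.3528, 0.1517]
ee_rot: [3.139, 0.003, 1.552]
wrist_force: [0.6, -0.2, -3.2]
width: 0.0552
finger_force: 30.0
turn -0.0008 then tool dx 0.2099 dy 0.1997 dz 0.0027 | t 45.4 rot [3.139e+00 3.000e-03 1.552e+00]
```

```bash
python3 nudge.py '[{"aperture": 0.03, "xyz": [0, 0, -0.025]}, {"aperture": 0.03}, {"aperture": 0.03, "xyz": [0.0262, 0.025, 0]}, {"aperture": 0.03, "xyz": [0.0262, 0.025, 0]}, {"aperture": 0.03, "xyz": [0.0262, 0.025, 0]}, {"aperture": 0.03, "xyz": [0.0262, 0.025, 0]}, {"aperture": 0.03, "xyz": [0.0262, 0.025, 0]}, {"aperture": 0.03, "xyz": [0.0262, 0.025, 0]}, {"aperture": 0.03, "xyz": [0.0262, 0.025, 0]}, {"aperture": 0.03, "xyz": [0.0262, 0.025, 0]}, {"aperture": 0.03}, {"aperture": 0.03}, {"aperture": 0.03, "xyz": [0, 0, 0.025]}, {"aperture": 0.03, "xyz": [0, 0, 0.03]}, {"aperture": 0.03, "xyz": [0, 0, 0.03]}, {"aperture": 0.03, "xyz": [0, 0, 0.02]}, {"aperture": 0.03, "xyz": [0, 0, 0.015]}, {"aperture": 0.03}, {"aperture": 0.03}, {"aperture": 0.03}]'; python3 nudge.py '[{"aperture": 0.03, "xyz": [0, 0, 0.003]}, {"aperture": 0.03, "xyz": [0, 0, 0.003]}, {"aperture": 0.03, "xyz": [0, 0, 0.002]}, {"aperture": 0.03}, {"aperture": 0.03}]'
```

```text
time: 47.1
tool_pos: [0.6152, -0.1471, 0.0557]
ee_rot: [3.141, 0.0, 1.551]
wrist_force: [-0.2, 0.2, -3.1]
width: 0.0556
finger_force: 30.0
time: 47.52
tool_pos: [0.6154, -0.1462, 0.0473]
ee_rot: [3.141, 0.0, 1.552]
wrist_force: [0.6, 0.3, -3.5]
width: 0.0558
finger_force: 30.0
```

```bash
python3 nudge.py '[{"aperture": 0.03, "xyz": [0, 0, 0.002]}, {"aperture": 0.03}, {"aperture": 0.03}, {"aperture": 0.03}]'
```

```text
time: 47.85
tool_pos: [0.6156, -0.1465, 0.0471]
ee_rot: [3.14, 0.001, 1.552]
wrist_force: [-3.0, 0.8, 5.6]
width: 0.0552
finger_force: 30.0
```

Contact. Release, rise, and check all of the tins.

```bash
python3 nudge.py '[{"aperture": 0.07}, {"aperture": 0.07}, {"aperture": 0.07}, {"aperture": 0.07}, {"aperture": 0.07, "xyz": [0, 0, -0.02]}, {"aperture": 0.07, "xyz": [0, 0, -0.04]}, {"aperture": 0.07, "xyz": [0, 0, -0.04]}, {"aperture": 0.06, "xyz": [0, 0, -0.03]}, {"aperture": 0.06, "xyz": [0.02, -0.04, 0]}, {"aperture": 0.06, "xyz": [0.029, -0.04, 0]}, {"aperture": 0.06, "xyz": [0.03, 0, 0]}, {"aperture": 0.06, "xyz": [0.03, 0, 0]}, {"aperture": 0.06}, {"aperture": 0.06}]'; python3 - <<'E'
from h import *
go(.5348,-.0375,.075,1.547); w=snap("wrist"); t=snap("top"); s=snap("side")
a=cv2.resize(t["color"][140:275,190:375],(400,292)); b=cv2.resize(s["color"][90:265,170:350],(400,389)); c=cv2.resize(w["color"],(400,300))
im=np.zeros((600,800,3),np.uint8); im[:292,:400]=a; im[:389,400:]=b; im[300:600,:400]=c; cv2.imwrite("pics/last.png",im)
E
```

```text
time: 49.02
tool_pos: [0.5462, -0.0408, 0.1753]
ee_rot: [3.141, 0.001, 1.555]
wrist_force: [-0.0, -0.8, 0.8]
width: 0.0601
finger_force: 0.0
turn 0.0079 then tool dx 0.0030 dy -0.0115 dz 0.1003 | t 49.0 rot [3.141e+00 1.000e-03 1.555e+00]
```

View pics/last.png

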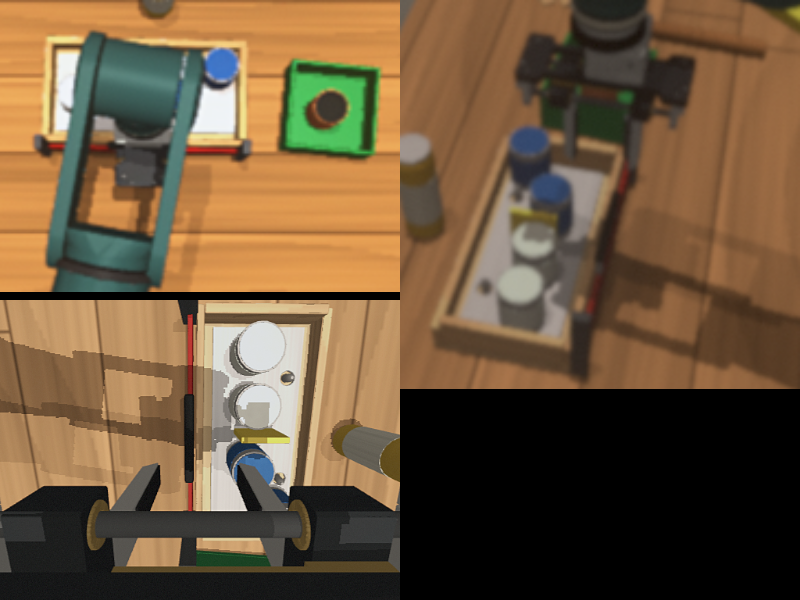

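All four tins stand on the plate, whites left and blues right, with the plate flat, the guard down and the empty tin in the crate. Now raise the guard.

```bash
python3 nudge.py '[{"aperture": 0.04, "xyz": [0.003, -0.0115, 0], "spin": 0.006}, {"aperture": 0.04}, {"aperture": 0.04, "xyz": [0, 0, 0.03]}, {"aperture": 0.04, "xyz": [0, 0, 0.035]}, {"aperture": 0.04, "xyz": [0, 0, 0.025]}, {"aperture": 0.04, "xyz": [0, 0, 0.013]}, {"aperture": 0.04}, {"aperture": 0.04}, {"aperture": 0.04}, {"aperture": 0}, {"aperture": 0}, {"aperture": 0}, {"aperture": 0}, {"aperture": 0}, {"aperture": 0}, {"aperture": 0}]'; python3 nudge.py '[{"aperture": 0, "xyz": [0, 0, -0.01]}, {"aperture": 0, "xyz": [0, 0, -0.01]}, {"aperture": 0, "xyz": [0, 0, -0.01]}, {"aperture": 0, "xyz": [0, 0, -0.01]}, {"aperture": 0, "xyz": [0, 0, -0.008]}, {"aperture": 0, "xyz": [0, 0, -0.004]}, {"aperture": 0}, {"aperture": 0}]'; python3 nudge.py '[{"aperture": 0, "xyz": [0, 0, -0.003]}, {"aperture": 0, "xyz": [0, 0, -0.003]}, {"aperture": 0}, {"aperture": 0}]'
```

```text
time: 50.5
tool_pos: [0.5348, -0.0386, 0.0722]
ee_rot: [3.142, 0.0, 1.546]
wrist_force: [-0.1, 0.9, 0.1]
width: 0.0007
finger_force: 0.0
time: 51.17
tool_pos: [0.5349, -0.0386, 0.1244]
ee_rot: [3.141, 0.0, 1.546]
wrist_force: [-0.4, -0.5, -0.7]
width: 0.0005
finger_force: 0.0
time: 51.5
tool_pos: [0.5348, -0.0386, 0.1301]
ee_rot: [-3.141, 0.0, 1.546]
wrist_force: [-0.9, -0.3, 0.2]
width: 0.0003
finger_force: 0.0
```

```bash
python3 nudge.py '[{"aperture": 0.04, "xyz": [0, 0, -0.03]}, {"aperture": 0.04, "xyz": [0, 0, -0.02]}, {"aperture": 0.04}, {"aperture": 0.04}, {"aperture": 0.04}]'; python3 - <<'E'
from h import *
w=snap("wrist","w10.png"); s=snap("side","s10.png"); o=robot.get_obs(); p=o["tool_pos"]
for z in(.09,.145): print(z,proj(w,[.5348,-.0375,z]),proj(w,[.5348+.001,.0175,z]),proj(s,[.5348,-.0375,z]))
for c in blobs(w,(0,0,0),(180,255,60),100,(200,20,300,235)): print("dark",cv2.boundingRect(c),cv2.contourArea(c))
for c in blobs(w,(0,120,60),(8,255,255),30,(150,0,350,235)): print("red",cv2.boundingRect(c),cv2.contourArea(c))
print(p)
E
```

```text
time: 51.92
tool_pos: [0.5343, -0.0385, 0.179]
ee_rot: [-3.14, -0.0, 1.546]
wrist_force: [1.0, -0.1, -0.5]
width: 0.0304
finger_force: 0.0
0.09 [254.45339738 179.99163254] [254.09054421 122.13290323] [262.91492557 190.59447815]
0.145 [254.43240135 194.49318565] [253.98516153 124.13639883] [263.67254778 177.54915956]
dark (248, 122, 13, 112) 1209.0
dark (243, 20, 20, 14) 141.0
dark (220, 211, 9, 24) 101.5
red (251, 22, 7, 101) 494.5
[ 0.53385701 -0.03846828  0.178196  ]
```

```bash
python3 - <<'E'
from h import *
w=cv2.imread("pics/w10.png"); s=cv2.imread("pics/s10.png")
g=cv2.cvtColor(w,cv2.COLOR_BGR2GRAY); hs=cv2.cvtColor(s,cv2.COLOR_BGR2HSV)
for r in (110,118,126,140,160,180,200,225,235): print(r,g[r,236:276:2].tolist())
print("side V / red")
for r in range(168,216,4): print(r,hs[r,250:276:2,2].tolist(), ((hs[r,245:285,0]<8)&(hs[r,245:285,1]>140)).nonzero()[0].tolist())
S=robot.snapshot("side"); W=robot.snapshot("wrist")
for n,p in(("hl",(.5358,.0175,.09)),("hr",(.5338,-.0925,.09)),("hlup",(.5358,.0175,.145)),("hrup",(.5338,-.0925,.145))): print(n,proj(S,p).round(1),proj(W,p).round(1))
E
```

```text
110 [102, 101, 98, 97, 95, 82, 72, 55, 59, 55, 57, 91, 93, 82, 134, 134, 133, 128, 139, 144]
118 [104, 102, 101, 96, 97, 84, 76, 60, 56, 66, 64, 92, 91, 90, 131, 137, 131, 127, 137, 146]
126 [103, 101, 98, 100, 98, 85, 46, 27, 34, 33, 33, 36, 12, 96, 131, 135, 130, 125, 139, 146]
140 [103, 102, 87, 75, 73, 76, 49, 25, 31, 34, 32, 32, 9, 102, 130, 133, 130, 125, 139, 146]
160 [79, 99, 105, 77, 77, 74, 53, 19, 31, 30, 27, 31, 26, 111, 133, 131, 128, 119, 145, 145]
180 [85, 82, 83, 79, 78, 75, 49, 16, 20, 18, 22, 18, 13, 98, 103, 99, 95, 82, 124, 116]
200 [139, 139, 141, 137, 134, 134, 95, 17, 10, 21, 18, 24, 42, 91, 131, 124, 119, 108, 198, 190]
225 [154, 156, 155, 155, 151, 151, 105, 24, 38, 40, 42, 38, 39, 155, 196, 190, 190, 143, 211, 204]
235 [153, 157, 156, 155, 152, 149, 130, 137, 97, 97, 86, 164, 79, 165, 196, 190, 187, 173, 208, 204]
side V / red
168 [160, 159, 157, 154, 144, 131, 113, 119, 152, 112, 104, 82, 49] [25, 26, 27]
172 [161, 162, 162, 160, 157, 151, 167, 162, 145, 98, 106, 64, 58] [24, 25, 26, 27]
176 [161, 163, 162, 159, 151, 160, 162, 144, 78, 78, 79, 89, 121] [23, 24, 25]
180 [161, 162, 159, 156, 146, 168, 159, 102, 44, 51, 69, 110, 135] []
184 [160, 160, 156, 149, 158, 161, 133, 59, 43, 54, 95, 127, 138] []
188 [147, 147, 145, 141, 160, 128, 77, 39, 46, 72, 112, 134, 140] []
192 [139, 136, 134, 147, 130, 82, 44, 43, 56, 94, 124, 137, 139] []
196 [140, 138, 142, 145, 97, 54, 41, 46, 70, 106, 119, 128, 125] []
200 [126, 117, 120, 101, 75, 43, 42, 53, 74, 109, 118, 121, 118] []
204 [84, 82, 89, 93, 57, 40, 49, 54, 68, 81, 95, 108, 114] []
208 [112, 98, 102, 98, 65, 55, 55, 59, 66, 68, 70, 68, 67] []
212 [102, 107, 105, 87, 69, 63, 58, 63, 67, 72, 69, 68, 66] []
hl [258.9 206.4] [254.7 122.2]
hr [266.7 175.7] [255.3 233.5]
hlup [259.5 193.6] [254.6 124.3]
hrup [267.6 162.5] [255.4 258.5]
```

```bash
python3 nudge.py '[{"aperture": 0.05}, {"aperture": 0.05}, {"aperture": 0.05}, {"aperture": 0.05, "xyz": [0, 0, 0.04]}, {"aperture": 0.05, "xyz": [0, 0, 0.03]}, {"aperture": 0.05, "xyz": [0, 0, 0.02]}, {"aperture": 0.05, "xyz": [0, 0, 0.01]}, {"aperture": 0.05}, {"aperture": 0.05}, {"aperture": 0.05}]'; python3 nudge.py '[{"aperture": 0.05, "xyz": [0, 0, 0.006]}, {"aperture": 0.05}, {"aperture": 0.05}, {"aperture": 0.05}]';python3 nudge.py '[{"aperture": 0.02}, {"aperture": 0.02}, {"aperture": 0.02}, {"aperture": 0.02}, {"aperture": 0.02}, {"aperture": 0.02}]';python3 nudge.py '[{"aperture": 0.0}, {"aperture": 0.0}, {"aperture": 0.0}, {"aperture": 0.0}]'
```

```text
time: 52.95
tool_pos: [0.5362, -0.0389, 0.0822]
ee_rot: [3.138, 0.001, 1.546]
wrist_force: [-0.3, 0.5, 1.3]
width: 0.0498
finger_force: 0.0
time: 53.28
tool_pos: [0.5351, -0.0387, 0.0746]
ee_rot: [3.141, 0.0, 1.546]
wrist_force: [0.4, -0.0, -0.4]
width: 0.0502
finger_force: 0.0
time: 53.78
tool_pos: [0.5348, -0.0386, 0.0741]
ee_rot: [-3.142, 0.0, 1.546]
wrist_force: [0.2, -0.5, 0.2]
width: 0.0198
finger_force: 0.0
time: 54.12
tool_pos: [0.5348, -0.0386, 0.0742]
ee_rot: [3.142, 0.0, 1.546]
wrist_force: [-0.5, -0.5, -0.1]
width: 0.0003
finger_force: 0.0
```

```bash
python3 nudge.py '[{"aperture": 0.04}, {"aperture": 0.04}, {"aperture": 0.04}, {"aperture": 0.04}, {"aperture": 0.04}, {"aperture": 0.04}, {"aperture": 0.04}]'; python3 nudge.py '[{"aperture": 0.04, "xyz": [0, 0, 0.006]}, {"aperture": 0.04, "xyz": [0, 0, 0.005]}, {"aperture": 0.04}, {"aperture": 0.04}]';python3 nudge.py '[{"aperture": 0}, {"aperture": 0}, {"aperture": 0}, {"aperture": 0}, {"aperture": 0}, {"aperture": 0}, {"aperture": 0}]'
```

```text
time: 54.7
tool_pos: [0.5348, -0.0386, 0.0742]
ee_rot: [3.142, 0.0, 1.546]
wrist_force: [-1.1, 0.7, 0.2]
width: 0.0395
finger_force: 0.0
time: 55.03
tool_pos: [0.5342, -0.0385, 0.0622]
ee_rot: [-3.14, -0.0, 1.546]
wrist_force: [-0.2, -0.4, -0.2]
width: 0.0397
finger_force: 0.0
time: 55.62
tool_pos: [0.5347, -0.0386, 0.0634]
ee_rot: [-3.141, 0.0, 1.546]
wrist_force: [-1.6, -0.6, 0.9]
width: 0.0116
finger_force: 30.0
```

Gripped now. Raising to the upper stop.

```bash
python3 nudge.py '[{"aperture": 0, "xyz": [0, 0, -0.005]}, {"aperture": 0, "xyz": [0, 0, -0.008]}, {"aperture": 0, "xyz": [0, 0, -0.008]}, {"aperture": 0, "xyz": [0, 0, -0.008]}, {"aperture": 0, "xyz": [0, 0, -0.008]}, {"aperture": 0, "xyz": [0, 0, -0.008]}, {"aperture": 0, "xyz": [0, 0, -0.006]}, {"aperture": 0}, {"aperture": 0}, {"aperture": 0}]'; python3 nudge.py '[{"aperture": 0, "xyz": [0, 0, -0.003]}, {"aperture": 0, "xyz": [0, 0, -0.003]}, {"aperture": 0}, {"aperture": 0}]'
```

```text
time: 56.45
tool_pos: [0.5347, -0.0387, 0.1162]
ee_rot: [3.141, 0.0, 1.546]
wrist_force: [-2.6, -0.4, 3.4]
width: 0.0115
finger_force: 30.0
time: 56.78
tool_pos: [0.5346, -0.0386, 0.1185]
ee_rot: [-3.14, -0.0, 1.546]
wrist_force: [2.2, -1.2, -12.5]
width: 0.0117
finger_force: 30.0
```

```bash
python3 nudge.py '[{"aperture": 0.04, "xyz": [0, 0, 0.001]}, {"aperture": 0.04}, {"aperture": 0.04}, {"aperture": 0.04}, {"aperture": 0.04}, {"aperture": 0.04}, {"aperture": 0.04, "xyz": [0, 0, -0.02]}, {"aperture": 0.04, "xyz": [0, 0, -0.03]}, {"aperture": 0.04, "xyz": [0, 0, -0.03]}, {"aperture": 0.04, "xyz": [0, -0.035, 0]}, {"aperture": 0.04, "xyz": [0, -0.035, 0]}, {"aperture": 0.04, "xyz": [0, -0.035, 0]}, {"aperture": 0.04}, {"aperture": 0.04}, {"aperture": 0.04}]'; python3 - <<'E'
from h import *
s=snap("side"); w=snap("wrist"); t=snap("top")
print("handle up side",[proj(s,p).round(0).tolist() for p in((.5358,.0175,.145),(.5338,-.0925,.145))],[proj(w,p).round(0).tolist() for p in((.5358,.0175,.145),(.5338,-.0925,.145))])
g=cv2.inRange(w["hsv"],(0,0,0),(180,255,55)); 
for c in blobs(w,(0,0,0),(180,255,60),100,(100,20,460,235)): print("dark",cv2.boundingRect(c),cv2.contourArea(c))
v=s["hsv"][...,2]
for r in range(158,214,5): print(r,v[r,250:280:2].tolist())
for nm,lo,hi in(("white",(0,0,150),(180,60,255)),("blue",(105,120,40),(125,255,255))):
    for c in blobs(t,lo,hi,60,(200,150,310,275)):
        p,r=cen(c); q=ray(t,p,.088)-[.6275,-.0387,0]; print(nm,np.round(p,1),round(r,1),q.round(3))
for c in blobs(t,(0,0,0),(180,255,60),60,(325,165,362,212)): print("tin",ray(t,cen(c)[0],.07))
E
```

```text
time: 58.03
tool_pos: [0.4305, -0.0361, 0.1997]
ee_rot: [3.14, 0.0, 1.546]
wrist_force: [-0.4, 0.4, -0.9]
width: 0.0397
finger_force: 0.0
handle up side [[259.0, 194.0], [268.0, 162.0]] [[380.0, 123.0], [369.0, 247.0]]
dark (362, 124, 27, 111) 1627.5
dark (331, 20, 29, 18) 334.0
dark (210, 211, 12, 24) 121.0
dark (287, 211, 11, 24) 117.5
158 [83, 84, 89, 95, 99, 110, 125, 130, 133, 139, 124, 87, 46, 58, 113]
163 [82, 81, 82, 81, 82, 80, 81, 77, 61, 70, 87, 60, 42, 73, 129]
168 [159, 157, 155, 151, 142, 131, 109, 73, 42, 47, 53, 47, 45, 80, 125]
173 [159, 159, 161, 159, 155, 150, 140, 62, 42, 50, 60, 64, 66, 106, 135]
178 [159, 159, 158, 156, 150, 151, 87, 43, 46, 66, 76, 101, 118, 135, 138]
183 [160, 159, 156, 149, 152, 114, 51, 44, 60, 71, 82, 112, 130, 138, 136]
188 [151, 156, 153, 142, 139, 63, 43, 52, 81, 84, 110, 121, 137, 136, 135]
193 [154, 156, 151, 155, 99, 45, 48, 72, 84, 98, 113, 129, 136, 135, 133]
198 [159, 155, 158, 159, 121, 68, 61, 79, 82, 109, 119, 122, 131, 133, 131]
203 [159, 152, 165, 161, 131, 86, 68, 70, 89, 113, 121, 128, 133, 132, 131]
208 [153, 165, 167, 155, 118, 69, 70, 75, 106, 118, 117, 112, 110, 116, 127]
213 [159, 167, 163, 127, 79, 75, 71, 94, 114, 103, 85, 83, 81, 82, 83]
white [254.6 183.5] 44.2 [-0.013  0.007  0.088]
blue [268.9 183.2] 7.0 [-0.012 -0.041  0.088]
blue [291.9 169.1] 7.1 [ 0.036 -0.119  0.088]
tin [ 0.60031366 -0.33040239  0.07      ]
tin [ 0.6198858  -0.36258729  0.07      ]
```

```bash
python3 - <<'E'
from h import *
s=snap("side"); w=snap("wrist"); t=snap("top")
r0=np.array([.6275,-.0387,0]); 
for p in((268.9,183.2),(291.9,169.1)):
    q=ray(t,p,.088); e=proj(s,q); print("expected side",e.round(1))
for c in blobs(s,(100,60,40),(125,255,255),40,(180,130,290,260)):
    p,r=cen(c); print("side blue",cv2.boundingRect(c),np.round(p,1))
# whites: threshold for lids vs plate in top, using wrist
for Y in(.042,.108): print("white exp wrist",proj(w,[.6275-.01+.018*Y,-.0387+Y,.088]).round(0),"side",proj(s,[.6275-.01+.018*Y,-.0387+Y,.088]).round(0),"top",proj(t,[.6275-.01+.018*Y,-.0387+Y,.088]).round(0))
g=cv2.cvtColor(t["color"],cv2.COLOR_BGR2GRAY)
c=cv2.HoughCircles(cv2.resize(g[155:215,205:310],None,fx=4,fy=4,interpolation=cv2.INTER_CUBIC),cv2.HOUGH_GRADIENT,1,50,param1=60,param2=12,minRadius=28,maxRadius=42)
if c is not None:
    for x,y,r in c[0][:8]: p=(205+x/4,155+y/4); print("circ",np.round(p,1),round(r/4,1),(ray(t,p,.088)-r0).round(3))
E
```

```text
expected side [237.4 174.9]
expected side [227.1 152.8]
side blue (228, 167, 18, 15) [236.8 174.3]
side blue (220, 148, 16, 11) [227.9 153.1]
white exp wrist [439. 134.] side [230. 198.] top [244. 182.]
white exp wrist [448.  64.] side [223. 217.] top [224. 182.]
circ [269.4 183.9] 8.1 [-0.014 -0.043  0.088]
circ [292.4 169.9] 8.4 [ 0.034 -0.12   0.088]
circ [245.4 184.9] 8.6 [-0.018  0.038  0.088]
circ [225.6 184.6] 8.9 [-0.017  0.104  0.088]
circ [232.6 197.1] 9.2 [-0.059  0.08   0.088]
circ [280.1 194.9] 9.5 [-0.051 -0.079  0.088]
circ [223.6 170.6] 10.4 [0.031 0.112 0.088]
circ [214.6 214.9] 10.4 [-0.119  0.139  0.088]
```

```bash
python3 -c "
from bench import robot
print(robot.close_job())"
```

```text
the job is handed in; nothing more can be done
None
```

I handed the job in at about 58 s; the call returned no verdict. In the last camera checks the guard was fully up, the plate lay flush over both pins, and all four tins stood upright on their correct sides. One blue tin had shifted a few centimetres after I placed it, but stayed within limits; the empty tin was in the crate, and I did not touch the spray can, hammer or jar.

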